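# Dry-fit a painted model locomotive on its jig

## Task

Dry-fit the model shunting locomotive on its jig, in this order: lower the blue footplate onto the jig's round and diamond pins until it lies flat, with its red-beam end over the diamond pin; put the closed-top bonnet over the two bosses near the red end; put the windowed cab over the single large boss, its yellow-banded faces towards the footplate's two ends; and last put the white roof on the cab, its longer sides along the footplate. Set each part square and fully home, and let go of it before fetching the next, and leave the paint jar, the bottle and the brush where they are.

Things in the scene. Friction and masses are not known exactly. Their poses are not given: they have to be found in the camera images.
- jig: Fixed jig, dark base 200 x 64 x 8 mm, aluminium block 176 x 36 mm on it, block top 40 mm above origin. Origin: underside centre; x along its length to the diamond-pin end (red stripe on base), z up. On the block's centre line, pins 16 mm high, upper 8 mm tapered to a 3 mm tip: round brass, 9 mm, at x = -79 mm; steel diamond, 9 mm across corners, at x = +71 mm.
- footplate: Blue plate 180 x 60 x 8 mm, 0.16 kg. Origin: underside centre; x along it to the red-beam end, z up. Holes: 12 mm round at x = -79; slot 14 (x) x 12 (y) at x = +71. On top, grey tapered bosses 14 mm high: two (28 mm base, 14 top) at x = +10, +42 for the bonnet; one (40 base, 24 top) at x = -44 for the cab. Seated: x along jig's x, origin 40 mm above jig's.
- stand_plate: Fixed pair of upturned grey pots under the footplate at the start: each 36 mm across (42 at the foot), 30 mm high, at x = +36 and -36 mm; origin midway at the foot. Bonnet, cab and roof each start on one similar fixed single pot, 54 mm across (60 at the foot), 30 mm high, centred under them within 5 mm.
- bonnet: Blue closed-top hood with black louvres, 70 x 40 x 44 mm (x, y, z), hollow, open below, walls 3 mm, 0.09 kg; same both ways round. Origin: centre of lower rim; x lengthwise, z up. Seated: origin at x = +26 mm, y = 0, z = 8 mm in the footplate's frame, x axes parallel either way round. Starts upright on a pot.
- cab: Blue cab with windows, 50 x 52 x 48 mm (x, y, z), a tube open above and below, walls 3 mm, 0.09 kg; same both ways round. Origin: centre of lower rim; yellow bands on the +x and -x faces, z up. Seated: origin at x = -44 mm, y = 0, z = 8 mm in the footplate's frame, x axes parallel either way round. Starts upright on a pot.
- roof: White slab 68 x 56 x 10 mm (x, y, z) with a grey round tapered plug 10 mm high beneath (30 mm across at the bottom, 40 at the top), 0.05 kg; same both ways round. Origin: centre of the plug's underside, slab at z = 10 to 20 mm. Seated: plug in the cab's open top, slab on its rim, origin 38 mm above the cab's, x axes parallel. Starts upright on a pot.
- paint_jar: Bystander, to be left alone: small blue paint jar, 40 mm diameter, 50 mm high. Origin: underside centre.
- thinner: Bystander, to be left alone: glass bottle with white cap, 52 mm diameter, 100 mm high. Origin: underside centre.
- brush: Bystander, to be left alone: paint brush lying flat, 170 mm long along its x. Origin: about its middle, on the underside.
Mind the look-alikes: they are no part of the job. There is more than one size of the footplate; the one meant has the size given above. Leave any green look-alike of the bonnet alone.

How it is judged (in metres and radians):
On the way, in this order (a step that is already met when the one before it is completed fails the run):
1. the footplate is seated on both pins of the jig, red-beam end over the diamond pin, and released (x of footplate in the frame of jig between -0.004 and 0.004 m and y of footplate in the frame of jig between -0.004 and 0.004 m and z of footplate in the frame of jig between 0.037 and 0.043 m and angle between the x axis of footplate and the x axis of jig, either way round below 0.06 rad and angle between footplate's own z axis and vertical below 0.06 rad and contact force between the fingers and footplate below 0.5 N), for 0.2 s.
2. the bonnet is seated over its two bosses on the footplate and released (x of bonnet in the frame of footplate between 0.02 and 0.032 m and y of bonnet in the frame of footplate between -0.006 and 0.006 m and z of bonnet in the frame of footplate between 0.005 and 0.011 m and angle between the x axis of bonnet and the x axis of footplate, either way round below 0.17 rad and angle between bonnet's own z axis and vertical below 0.06 rad and contact force between the fingers and bonnet below 0.5 N), for 0.2 s.
3. the cab is seated over its large boss on the footplate and released (x of cab in the frame of footplate between -0.05 and -0.038 m and y of cab in the frame of footplate between -0.006 and 0.006 m and z of cab in the frame of footplate between 0.005 and 0.011 m and angle between the x axis of cab and the x axis of footplate, either way round below 0.17 rad and angle between cab's own z axis and vertical below 0.06 rad and contact force between the fingers and cab below 0.5 N), for 0.2 s.
4. the roof is seated on the cab and released (x of roof in the frame of cab between -0.006 and 0.006 m and y of roof in the frame of cab between -0.006 and 0.006 m and z of roof in the frame of cab between 0.035 and 0.041 m and angle between the x axis of roof and the x axis of cab, either way round below 0.2 rad and angle between roof's own z axis and vertical below 0.06 rad and contact force between the fingers and roof below 0.5 N), for 0.2 s.
At the end, for the whole second after the job is handed in: Footplate flat on the jig, both pins in their holes (4 mm each way, 0.06 rad); bonnet and cab over their bosses (6 mm, 0.17 rad); roof on the cab (6 mm, 0.2 rad); heights within 3 mm, all upright within 0.06 rad, released and at rest (all of step 1 and all of step 2 and all of step 3 and all of step 4 and linear speed of each of footplate, bonnet, cab, roof below 0.02 m/s); the robot touches nothing.
It fails at once if the paint jar, the bottle or the brush is shoved more than 25 mm (distance of any of paint_jar, thinner, brush from where it was at the start of the episode above 0.025 m).
It fails at once if the paint jar or the bottle is tipped over (angle between any of paint_jar, thinner's own z axis and vertical above 0.5 rad).
It also fails if it takes over 120 s, if anything falls off the work surface, if the arm or the gripper's body presses on something with over 40 N, if the wrist force passes 120 N, or if a joint passes its speed limit or range.

## Robot

A 6-joint arm with a two-finger parallel gripper is mounted at the origin on the work surface. World frame = base frame: x ahead of the robot, y to its left, z up, the work surface at z = 0. Lengths are in mm, angles in rad, forces in N, time in s.
With the tool pointing down it reaches from about 300 to 750 mm from the base axis. Payload 8.5 kg.
Tool frame: the origin (TCP) lies at the very end of the fingers, on their centre line; the grasp point (between the pads) lies 19 mm behind it; x points along the fingers, y is the direction in which the jaws open and shut, and the axes are right-handed (so a half turn about x gives the same grasp; the last joint's range is limited). The gripper opens to 88 mm and grips with 3 to 60 N. Pads are 18 mm wide; open, the fingers measure 123 mm over their backs; the gripper's body (75 mm by 187 mm) begins 45 mm behind the grasp point.
Start: joints at [0.948, 0.381, 1.297, -0, 1.464, -0.215], TCP at [218.115, 504.883, 238.748] pointing down, gripper open.
Joint ranges: [-3.11, 3.11], [-0.89, 2.33], [0.22, 2.48], [-1.42, 4.56], [0.17, 2.85], [-2.88, 2.88]. Speed limits (rad/s): [2.39, 2.39, 3.14, 3.14, 3.14, 3.14].

## Interface

Orientations are given as a 3x3 rotation matrix whose columns are the frame's x, y, z axes.
In Python, from cell import get_obs, get_image, calibration, hand_in gives the robot as it stands. The module is installed in compiled form; this text tells all that it offers.
- The arm moves only by the tool jog_arm, never from a script. Its argument "motion" is a list of rows, each an object of numbers: "tx", "ty", "tz": the shift along the tool's x, y, z as a fraction of full scale; "ax", "ay", "az": the turn, a rotation vector about the tool's x, y, z as a fraction of full scale. A call has 1 to 8 rows; each row is the pose to reach, as a shift and turn from the pose measured when the call began, along the tool's axes at that moment; what a row does not reach only later rows make up. Full scale, the value 1, is 0.75 m for a shift and 60 degrees for a turn. A row lasts 1/8 s, in which the tool goes at most 62.5 mm and 10.7 degrees, less where a joint would pass 70% of its speed; a pose out of reach is approached as far as the arm can. A call with a number of a shift or a turn outside -1 to 1 is refused whole. A call with a gripper value outside its range is refused whole. "claw" is the closure, from 0 (fully open) to 1 (shut), set as the call begins (left out, the last holds). The fingers move at their own pace and stop on an object; the grip force is fixed at half the most. Time passes only in rows, so rows that repeat a pose let the fingers close. It gives the time, the measured TCP pose, the force and the opening at its end, in the units of the state.
- get_obs(): the state, without advancing time (a new reading comes with each control period).
- get_image(name): name is "scene" or "side" or "wrist"; returns the picture (384x512x3 uint8, red, green, blue); there is no depth.
- calibration(name): a dict with "K" (3x3 intrinsics, pixels), "k1" (the pictures are not rectified: a ray, as slopes to the right and down, at radius r is drawn at 1 + k1 r^2 times it, then the intrinsics apply), "R" (3x3) and "t" (3): a world point X has camera coordinates R X + t. Camera axes: x right, y down, z forward; pixel columns grow to the right and rows downward; lengths in mm; the calibration is good to about 2 mm. A picture is of the moment at which its call begins: read the wrist's pose just before it. calibration takes no time and is no camera call; for the wrist camera it gives the pose at the moment of the call.
- hand_in(): hands the job in, once; it reports no verdict.
The state is a dict: "time": time; "q": joint angles; "qvel": joint speeds; "joint_efforts": joint torques, N m; "ee_pos": TCP position; "ee_rot": TCP orientation; "wrist_force": force on the tool from outside, world axes, zero at the start; "moment": the same for the moment, N m; "gripper_width": finger opening in mm.
Only numpy, scipy, OpenCV 4.12 (cv2) and the standard library are available. Lean on these libraries where they do the work, as an engineer would, in place of code of your own. Each camera call takes 0.05 s, during which the arm holds its last target.

## Working session

There is one attempt and no reset: what is moved stays moved. The work goes in short steps, Python scripts to look and compute and a tool call to move; the robot and the scene stay as the last step left them, time stands still between calls to the robot, and variables do not carry over. Pictures are saved under pics/ and viewed, and the job is handed in when it is done.

Besides the shell and the picture viewer there is one more tool, called as a command line: name --argument value ..., lists and objects as JSON in quotes. jog_arm: Moves the arm, as the interface text tells. Shift numbers are shares of 0.75 m and turn numbers shares of 60 degrees, none past 1 either way. Its arguments: {"type":"object","properties":{"motion":{"type":"array","items":{"type":"object","properties":{"tx":{"type":"number","minimum":-1,"maximum":1},"ty":{"type":"number","minimum":-1,"maximum":1},"tz":{"type":"number","minimum":-1,"maximum":1},"ax":{"type":"number","minimum":-1,"maximum":1},"ay":{"type":"number","minimum":-1,"maximum":1},"az":{"type":"number","minimum":-1,"maximum":1}}}},"claw":{"type":"number"}},"required":["motion"]}

```bash
mkdir -p pics; python3 - <<'E'
from cell import *
import cv2
for n in ["scene","side","wrist"]:
    c=calibration(n); im=get_image(n); cv2.imwrite(f"pics/{n}0.png",im[:,:,::-1]); print(n,c)
print(get_obs())
E
```

```text
scene {'K': array([[405.99954488,   0.        , 251.96677126],
       [  0.        , 405.99954488, 191.51920123],
       [  0.        ,   0.        ,   1.        ]]), 'k1': -0.1319305512396992, 'R': array([[ 0.26670453,  0.9637441 ,  0.00812418],
       [ 0.71554828, -0.19235824, -0.67155712],
       [-0.64564646,  0.18492056, -0.74090825]]), 't': array([-133.29996979, -326.978826  , 1446.74191331])}
side {'K': array([[482.68567926,   0.        , 255.85586972],
       [  0.        , 482.68567926, 197.01118514],
       [  0.        ,   0.        ,   1.        ]]), 'k1': 0.0423127786409858, 'R': array([[ 0.87031047, -0.49244304,  0.00771587],
       [-0.30769576, -0.55589995, -0.77220371],
       [ 0.3845556 ,  0.66968283, -0.63532818]]), 't': array([-436.84118945,  195.39439841, 1341.62461943])}
wrist {'K': array([[290.58825769,   0.        , 251.03818074],
       [  0.        , 290.58825769, 196.27401221],
       [  0.        ,   0.        ,   1.        ]]), 'k1': -0.06589623128268073, 'R': array([[ 0.3971588 ,  0.91774765, -0.00203548],
       [ 0.8791132 , -0.37980096,  0.28794306]
[... 195 characters left out ...]
04614e-05,
        1.46358548e+00, -2.15287732e-01]), 'qvel': array([ 0.00144927, -0.00267554, -0.00241483,  0.00010773, -0.00065645,
       -0.00096484]), 'joint_efforts': array([ 2.24183364e-03, -4.38079119e+01, -2.24616444e+01,  7.13264686e-02,
        3.43524129e-02, -1.18790804e-04]), 'ee_pos': array([217.99641417, 504.71611446, 238.27732406]), 'ee_rot': array([[-6.64965819e-04,  3.96609132e-01,  9.17987339e-01],
       [-8.96778106e-04,  9.17986936e-01, -3.96609608e-01],
       [-9.99999377e-01, -1.08696278e-03, -2.54759548e-04]]), 'wrist_force': array([ 0.38981538, -0.18961351, -0.3515753 ]), 'moment': array([-0.00821382, -0.02248616, -0.00206697]), 'gripper_width': 88.20417436096572}
```

View pics/scene0.png

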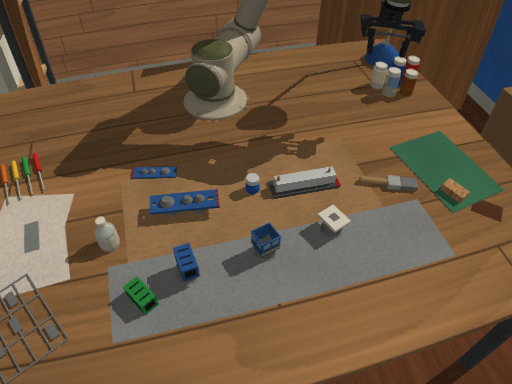

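View pics/side0.png

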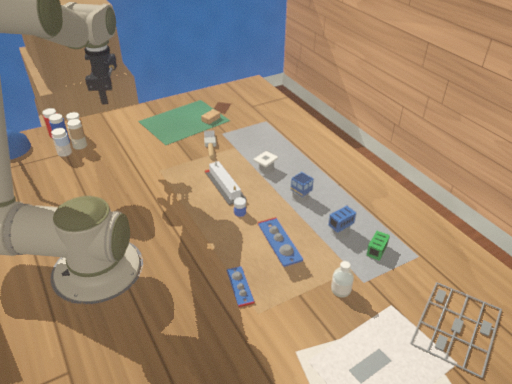

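View pics/wrist0.png

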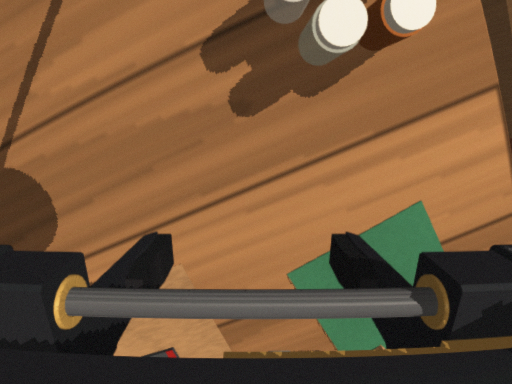

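Scene picture: the footplate candidates are the large blue plate at (184,202) and the small one at (154,172). The bonnet candidates are blue (186,262) and green (141,294), and the paint jar at (252,183) is also blue. Cab (265,239), roof (333,219) and jig (304,181). I'll choose the large plate and the blue hood, and check them in close crops.

```bash
cat > h.py <<'E'
from cell import *
import numpy as np, cv2
def ray(c,u,v):
    K=c["K"]; x=(u-K[0,2])/K[0,0]; y=(v-K[1,2])/K[1,1]
    rd=np.hypot(x,y); r=rd
    for _ in range(30): r=rd/(1+c["k1"]*r*r)
    s=r/rd if rd>0 else 1
    d=c["R"].T@np.array([x*s,y*s,1]); o=-c["R"].T@c["t"]
    return o,d
def onz(c,u,v,z):
    o,d=ray(c,u,v); return o+d*(z-o[2])/d[2]
def proj(c,X):
    p=c["R"]@np.asarray(X,float)+c["t"]; x,y=p[0]/p[2],p[1]/p[2]; s=1+c["k1"]*(x*x+y*y)
    return c["K"][0,0]*x*s+c["K"][0,2], c["K"][1,1]*y*s+c["K"][1,2]
def tri(c1,p1,c2,p2):
    o1,d1=ray(c1,*p1);o2,d2=ray(c2,*p2)
    A=np.stack([d1,-d2],1); s=np.linalg.lstsq(A,o2-o1,rcond=None)[0]
    a,b=o1+s[0]*d1,o2+s[1]*d2
    return (a+b)/2,np.linalg.norm(a-b)
def pose(x,y,z,yaw):  # tool down, jaw axis y at yaw deg in world
    yw=np.radians(yaw); yv=np.array([np.cos(yw),np.sin(yw),0]); xv=np.array([0,0,-1.])
    return np.array([x,y,z]),np.stack([xv,yv,np.cross(xv,yv)],1)
def delta(x,y,z,yaw):
    from scipy.spatial.transform import Rotation as Ro
    o=get_obs(); p,R=pose(x,y,z,yaw); E=o["ee_rot"]
    t=E.T@(p-o["ee_pos"])/750; a=Ro.from_matrix(E.T@R).as_rotvec()/np.radians(60)
    print("t",np.round(o["time"],2),"shift",np.round(t,4),"turn",np.round(a,4),"rows",round(max(np.linalg.norm(t)*750/62.5,np.linalg.norm(a)*60/10.7),1))
def st():
    o=get_obs();E=o["ee_rot"]
    print("t",o["time"],"p",np.round(o["ee_pos"],1),"jawyaw",round(np.degrees(np.arctan2(E[1,1],E[0,1])),2),"down",np.round(E[:,0],4),"F",np.round(o["wrist_force"],1),"w",round(o["gripper_width"],1),"q",np.round(o["q"],2))
E
python3 - <<'E'
import cv2
a=cv2.imread("pics/scene0.png");b=cv2.imread("pics/side0.png")
cv2.imwrite("pics/a1.png",cv2.resize(a[150:320,115:315],None,fx=4,fy=3.5,interpolation=2)[:600])
cv2.imwrite("pics/a2.png",cv2.resize(a[150:250,230:430],None,fx=4,fy=4,interpolation=2))
cv2.imwrite("pics/a3.png",cv2.resize(b[145:315,200:400],None,fx=4,fy=3.5,interpolation=2)[:600])
E
```

```text
(no output)
```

View pics/a1.png

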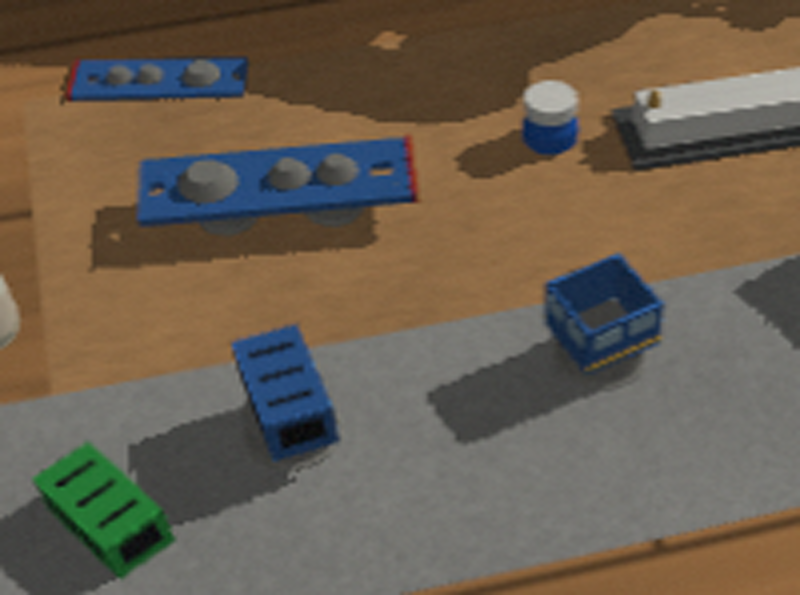

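View pics/a2.png

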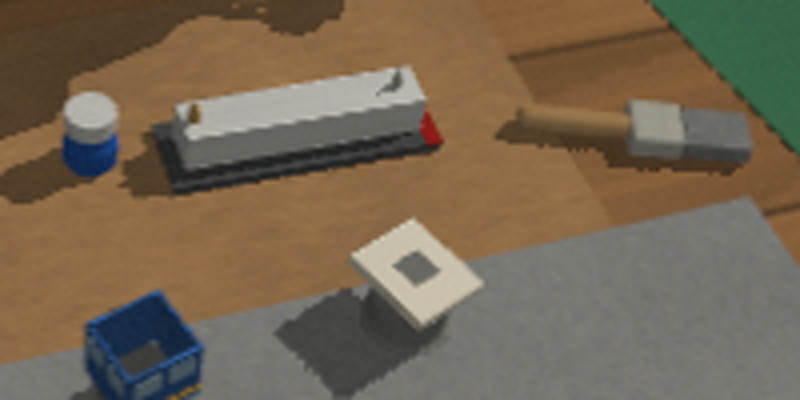

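View pics/a3.png

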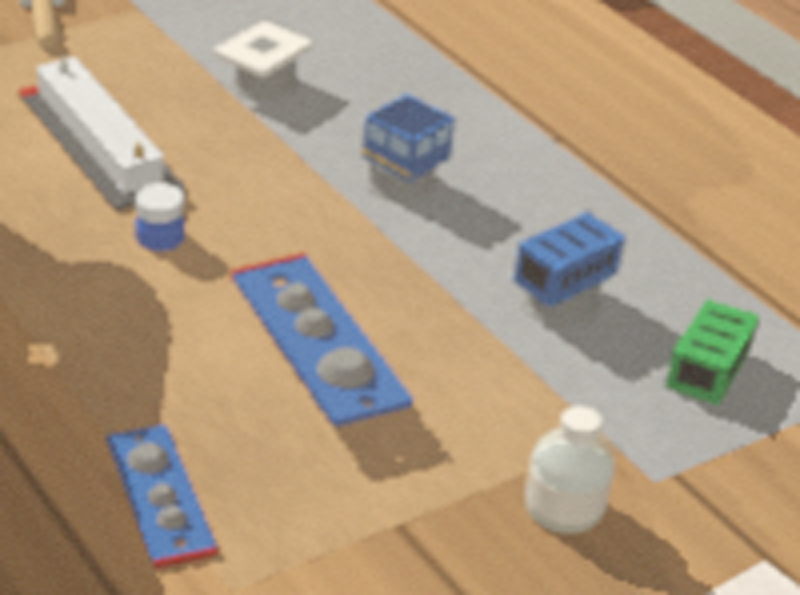

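```bash
python3 - <<'E'
from h import *
c=calibration("scene"); s=calibration("side")
A=lambda u,v:(115+u/4,150+v/3.5); B=lambda u,v:(230+u/4,150+v/4); S=lambda u,v:(200+u/4,145+v/3.5)
def both(n,pa,ps,z):
    X=onz(c,*pa,z);Y=onz(s,*ps,z);T,e=tri(c,pa,s,ps); print(n,np.round(X[:2]),np.round(Y[:2]),"tri",np.round(T),round(e,1))
for n,a,b,z in [("round hole",(156,189),(367,402),38),("slot",(382,169),(279,283),38),("TL",(138,160),(335,418),38),("TR",(408,137),(234,270),38),("bigboss",(208,175),(346,362),52),("boss42",(337,163),(296,293),52)]:
    both(n,A(*a),S(*b),z)
for n,a,b,z in [("brass tip",(195,105),(139,147),56),("diam tip",(400,70),(65,65),56),("roof c",(416,267),(263,45),50)]:
    both(n,B(*a),S(*b),z)
# bonnet top corners: scene TL TR BR BL
for n,a,z in [("bTL",(234,344),74),("bTR",(297,325),74),("bBR",(332,410),74),("bBL",(271,432),74),("cabL",(546,293),78),("cabT",(617,257),78),("cabR",(662,303),78),("cabB",(586,347),78)]:
    print(n,np.round(onz(c,*A(*a),z)[:2]))
for n,a,z in [("rL",(350,260),50),("rT",(414,218),50),("rR",(484,282),50),("rB",(418,322),50)]:
    print(n,np.round(onz(c,*B(*a),z)[:2]))
for n,p in [("jar",(252,188)),("bottle",(108,247)),("brush",(388,183))]: print(n,np.round(onz(c,*p,10)[:2]))
E
```

```text
round hole [ 469. -261.] [ 463. -266.] tri [ 466. -262.   34.] 1.6
slot [ 488. -112.] [ 481. -120.] tri [ 484. -113.   32.] 3.3
TL [ 436. -270.] [ 435. -270.] tri [ 436. -270.   38.] 0.3
TR [460. -88.] [460. -90.] tri [460. -89.  37.] 1.4
bigboss [ 476. -225.] [ 466. -234.] tri [ 470. -226.   44.] 2.2
boss42 [ 486. -141.] [ 477. -149.] tri [ 481. -141.   45.] 2.4
brass tip [473.  83.] [466.  73.] tri [469.  84.  50.] 4.4
diam tip [478. 234.] [470. 217.] tri [475. 234.  48.] 9.2
roof c [641. 177.] [638. 172.] tri [640. 177.  47.] 2.3
bTL [ 648. -230.]
bTR [ 642. -192.]
bBR [ 712. -184.]
bBL [ 720. -220.]
cabL [657. -45.]
cabT [639.   4.]
cabR [683.  18.]
cabB [705. -35.]
rL [625. 138.]
rT [603. 192.]
rR [664. 215.]
rB [682. 161.]
jar [456.  12.]
bottle [ 557. -394.]
brush [539. 400.]
```

```bash
python3 - <<'E'
from h import *
o=get_obs(); c=calibration("wrist")
C=-c["R"].T@c["t"]; print("cam in tool",o["ee_rot"].T@(C-o["ee_pos"]), "axes in tool\n",(c["R"]@o["ee_rot"]).round(3))
p,R=pose(380,-188,238,-8)
delta(380,-188,238,-8)
E
```

```text
cam in tool [-145.17531461    1.01738948  -73.20428873] axes in tool
 [[ 0.001  1.     0.001]
 [-0.288 -0.     0.958]
 [ 0.958 -0.001  0.288]]
t 0.15 shift [ 0.0011 -0.7622  0.5646] turn [1.2439e+00 5.0000e-04 1.0000e-03] rows 11.4
```

```bash
python3 - <<'E'
from h import *
delta(468,-247,238,-8)
E
```

```text
t 0.15 shift [ 0.001  -0.7879  0.7035] turn [1.2439e+00 5.0000e-04 1.0000e-03] rows 12.7
```

jog_arm --motion '[{"ty": -0.788, "tz": 0.703, "ax": 0.8}, {"ty": -0.788, "tz": 0.703, "ax": 0.8}, {"ty": -0.788, "tz": 0.703, "ax": 0.8}, {"ty": -0.788, "tz": 0.703, "ax": 0.8}, {"ty": -0.788, "tz": 0.703, "ax": 0.8}, {"ty": -0.788, "tz": 0.703, "ax": 0.8}, {"ty": -0.788, "tz": 0.703, "ax": 0.8}, {"ty": -0.788, "tz": 0.703, "ax": 0.8}]'

```text
validation failed for argument at $.mo...
```

```bash
python3 - <<'E'
from h import *
st(); delta(468,-247,238,-8)
E
```

```text
t 0.15 p [218.  504.7 238.3] jawyaw 66.63 down [-7.e-04 -9.e-04 -1.e+00] F [ 0.4 -0.2 -0.4] w 88.2 q [ 0.95  0.38  1.3   0.    1.46 -0.22]
t 0.15 shift [ 0.001  -0.7879  0.7035] turn [1.2439e+00 5.0000e-04 1.0000e-03] rows 12.7
```

jog_arm --motion '[{"tx": 0, "ty": -0.788, "tz": 0.703, "ax": 0.8, "ay": 0, "az": 0}, {"tx": 0, "ty": -0.788, "tz": 0.703, "ax": 0.8, "ay": 0, "az": 0}, {"tx": 0, "ty": -0.788, "tz": 0.703, "ax": 0.8, "ay": 0, "az": 0}, {"tx": 0, "ty": -0.788, "tz": 0.703, "ax": 0.8, "ay": 0, "az": 0}, {"tx": 0, "ty": -0.788, "tz": 0.703, "ax": 0.8, "ay": 0, "az": 0}, {"tx": 0, "ty": -0.788, "tz": 0.703, "ax": 0.8, "ay": 0, "az": 0}, {"tx": 0, "ty": -0.788, "tz": 0.703, "ax": 0.8, "ay": 0, "az": 0}, {"tx": 0, "ty": -0.788, "tz": 0.703, "ax": 0.8, "ay": 0, "az": 0}]' --claw 0

```text
time: 1.15
ee_pos: [375.8, 28.3, 238.9]
ee_rot: [[-0.0, 0.948, 0.319], [-0.001, 0.319, -0.948], [-1.0, -0.0, 0.001]]
wrist_force: [0.6, 0.9, -0.2]
gripper_width: 88.4
```

```bash
python3 - <<'E'
from h import *
st(); delta(468,-247,238,-8)
E
```

```text
t 1.15 p [375.8  28.3 238.9] jawyaw 18.62 down [-1.e-04 -8.e-04 -1.e+00] F [ 0.6  0.9 -0.2] w 88.4 q [-0.24  0.07  1.72 -0.    1.35 -0.57]
t 1.15 shift [ 0.0015 -0.0007  0.3871] turn [4.437e-01 8.000e-04 2.000e-04] rows 4.6
```

jog_arm --motion '[{"tx": 0.002, "ty": 0, "tz": 0.387, "ax": 0.444, "ay": 0, "az": 0}, {"tx": 0.002, "ty": 0, "tz": 0.387, "ax": 0.444, "ay": 0, "az": 0}, {"tx": 0.002, "ty": 0, "tz": 0.387, "ax": 0.444, "ay": 0, "az": 0}, {"tx": 0.002, "ty": 0, "tz": 0.387, "ax": 0.444, "ay": 0, "az": 0}, {"tx": 0.002, "ty": 0, "tz": 0.387, "ax": 0.444, "ay": 0, "az": 0}, {"tx": 0.002, "ty": 0, "tz": 0.387, "ax": 0.444, "ay": 0, "az": 0}, {"tx": 0.002, "ty": 0, "tz": 0.387, "ax": 0.444, "ay": 0, "az": 0}]'

```text
time: 2.02
ee_pos: [468.1, -246.0, 237.4]
ee_rot: [[-0.001, 0.99, -0.139], [-0.0, -0.139, -0.99], [-1.0, -0.001, 0.0]]
wrist_force: [-0.3, 0.1, -0.3]
gripper_width: 88.0
```

```bash
cat > look.py <<'E'
import sys
from h import *
c=calibration("wrist"); im=get_image("wrist"); np.savez("pics/"+sys.argv[1]+".npz",im=im,**c)
cv2.imwrite("pics/"+sys.argv[1]+".png",cv2.resize(im[:,:,::-1],(800,600),interpolation=cv2.INTER_CUBIC)); st()
E
python3 look.py w1
```

```text
t 2.075 p [ 468.1 -245.6  237.7] jawyaw -7.97 down [-4.e-04 -4.e-04 -1.e+00] F [-0.2  0.4  0.5] w 87.9 q [-0.71  0.34  1.36 -0.    1.44 -0.57]
```

View pics/w1.png

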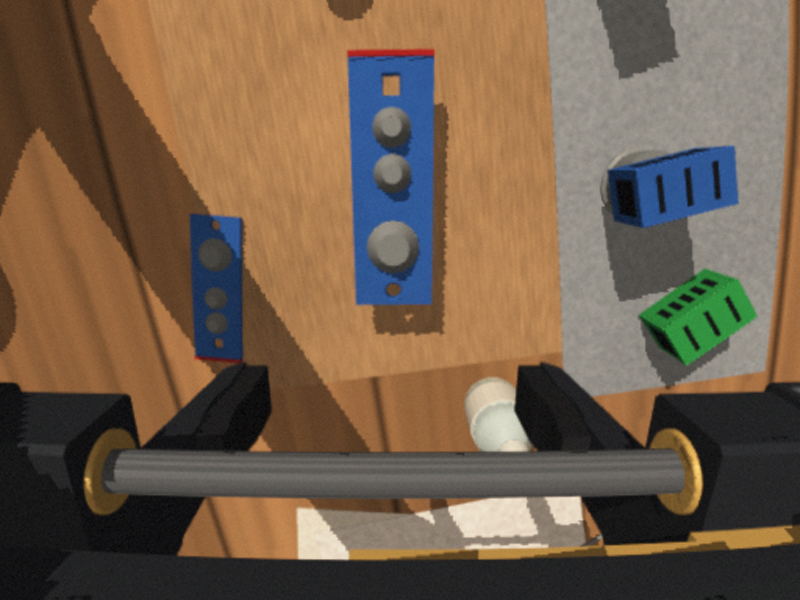

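Wrist picture (scaled 800x600): large plate at (392,180) with its red end up at (391,53), small plate at (215,285), blue bonnet at (673,185), green look-alike at (698,318). Measuring the large plate and the bonnet.

```bash
cat > m.py <<'E'
from h import *
def load(n):
    d=np.load("pics/"+n+".npz"); return d["im"],{k:d[k] if k!="k1" else float(d[k]) for k in ("K","k1","R","t")}
def mask(im,kind):
    h=cv2.cvtColor(im,cv2.COLOR_RGB2HSV); H,S,V=h[...,0],h[...,1].astype(int),h[...,2].astype(int)
    if kind=="blue": m=(H>98)&(H<130)&(S>110)
    if kind=="red": m=((H<6)|(H>172))&(S>150)&(V>80)
    if kind=="blured": m=((H>98)&(H<130)&(S>110))|(((H<6)|(H>172))&(S>150)&(V>80))
    if kind=="white": m=(S<60)&(V>150)
    if kind=="grey": m=(S<40)&(V>60)
    return m.astype(np.uint8)*255
def comp(m,u,v):
    n,l,s,ce=cv2.connectedComponentsWithStats(cv2.morphologyEx(m,cv2.MORPH_CLOSE,np.ones((3,3))))
    i=min(range(1,n),key=lambda k:np.hypot(*(ce[k]-[u,v])) if s[k,4]>60 else 1e9)
    return (l==i).astype(np.uint8)
def rect(c,m,z,lab=""):
    cs,_=cv2.findContours(m,cv2.RETR_EXTERNAL,cv2.CHAIN_APPROX_NONE); k=max(cs,key=cv2.contourArea)[:,0]
    P=np.array([onz(c,u,v,z)[:2] for u,v in k],np.float32)
    (x,y),(w,h),a=cv2.minAreaRect(P)
    if w<h: w,h,a=h,w,a+90
    a=(a+90)%180-90
    print(lab,"centre",round(x,1),round(y,1),"size",round(w,1),round(h,1),"long yaw",round(a,1)); return x,y,a
E
python3 - <<'E'
from m import *
im,c=load("w1"); q=0.64
m=comp(mask(im,"blured"),392*q,180*q); rect(c,m,38,"plate")
for n,p,z in [("slot",(391,84),34),("rhole",(393,289),34),("b42",(392.5,124),52),("b10",(392.5,172),52),("b-44",(392,243),52)]:
    print(n,onz(c,p[0]*q,p[1]*q,z)[:2].round(1))
m=comp(mask(im,"blue"),673*q,185*q); rect(c,m,74,"bonnet")
E
```

```text
plate centre 478.0 -181.6 size 182.8 59.1 long yaw 82.6
slot [ 487.3 -112.6]
rhole [ 467.7 -261.5]
b42 [ 484.3 -141.2]
b10 [ 479.8 -172.8]
b-44 [ 472.5 -222.4]
bonnet centre 667.7 -206.6 size 88.3 44.3 long yaw 6.5
```

```bash
python3 - <<'E'
from h import *
delta(473,100,238,-2)
E
```

```text
t 2.08 shift [-0.0006 -0.0575 -0.4572] turn [-0.0995  0.0004  0.0004] rows 5.5
```

jog_arm --motion '[{"tx": 0, "ty": -0.0575, "tz": -0.457, "ax": -0.0995, "ay": 0, "az": 0}, {"tx": 0, "ty": -0.0575, "tz": -0.457, "ax": -0.0995, "ay": 0, "az": 0}, {"tx": 0, "ty": -0.0575, "tz": -0.457, "ax": -0.0995, "ay": 0, "az": 0}, {"tx": 0, "ty": -0.0575, "tz": -0.457, "ax": -0.0995, "ay": 0, "az": 0}, {"tx": 0, "ty": -0.0575, "tz": -0.457, "ax": -0.0995, "ay": 0, "az": 0}, {"tx": 0, "ty": -0.0575, "tz": -0.457, "ax": -0.0995, "ay": 0, "az": 0}, {"tx": 0, "ty": -0.0575, "tz": -0.457, "ax": -0.0995, "ay": 0, "az": 0}, {"tx": 0, "ty": -0.0575, "tz": -0.457, "ax": -0.0995, "ay": 0, "az": 0}]'

```text
time: 3.08
ee_pos: [472.5, 99.7, 237.7]
ee_rot: [[-0.0, 0.999, -0.034], [-0.001, -0.034, -0.999], [-1.0, -0.0, 0.001]]
wrist_force: [-0.7, -1.6, 0.5]
gripper_width: 88.2
```

```bash
python3 look.py w2
```

```text
t 3.125 p [472.7  99.3 237.7] jawyaw -2.02 down [-2.e-04 -6.e-04 -1.e+00] F [-0.4 -0.5 -0.6] w 88.1 q [-0.04  0.26  1.48 -0.    1.4  -0.  ]
```

View pics/w2.png

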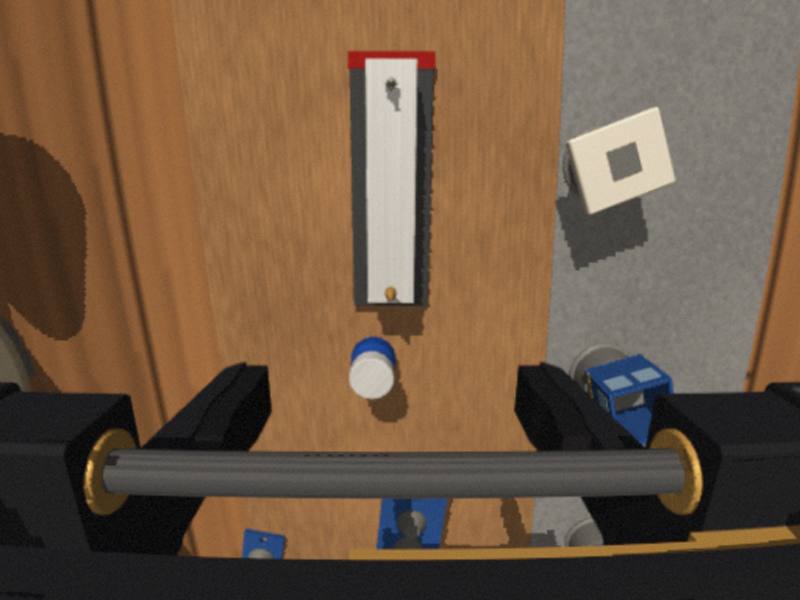

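The jig stands upright in view: red stripe at (392,60), diamond pin ~(391,85), brass pin ~(391,293); roof at (622,160). Measuring the block, pins and roof.

```bash
python3 - <<'E'
from m import *
im,c=load("w2"); q=0.64
m=comp(mask(im,"grey")&((im.min(2)>130).astype(np.uint8)*255),391*q,180*q); x,y,a=rect(c,m,40,"block")
m=comp(mask(im,"white"),622*q,160*q); rect(c,m,50,"roof")
print("brass",onz(c,391*q,293*q,50)[:2],"diam",onz(c,391*q,84*q,50)[:2])
k=im[20:210,210:290]; cv2.imwrite("pics/w2z.png",cv2.resize(k[:,:,::-1],None,fx=6,fy=3.1,interpolation=2))
k=np.vstack([im[40:70,220:290],im[170:200,220:290]]); cv2.imwrite("pics/w2y.png",cv2.resize(k[:,:,::-1],None,fx=10,fy=10,interpolation=0))
E
```

```text
block centre 474.4 162.2 size 174.0 35.9 long yaw 87.9
roof centre 641.0 177.8 size 68.0 56.4 long yaw 19.9
brass [472.37228093  84.93017172] diam [477.56987349 231.39717241]
```

View pics/w2y.png

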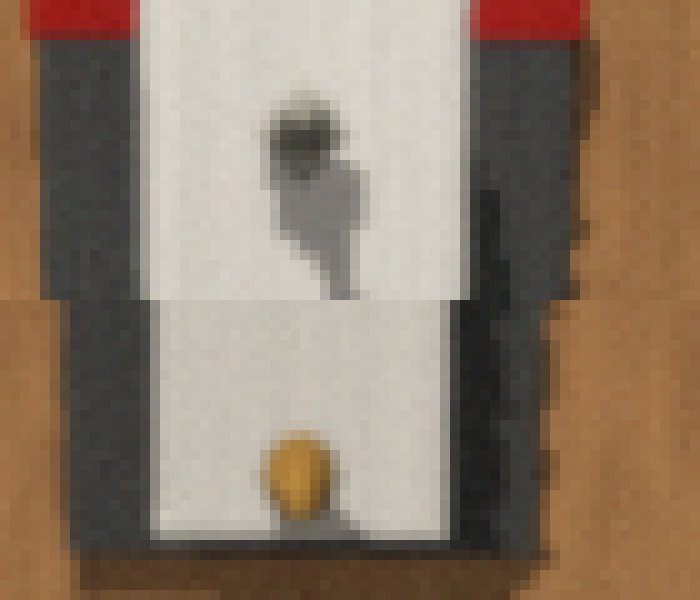

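```bash
python3 - <<'E'
from h import *
delta(478,-182.3,120,-7.5); delta(478,-182.3,16,-7.5)
E
```

```text
t 3.12 shift [0.1572 0.0203 0.3749] turn [0.0913 0.0006 0.0001] rows 4.9
t 3.12 shift [0.2958 0.0204 0.3748] turn [0.0913 0.0006 0.0001] rows 5.7
```

jog_arm --motion '[{"tx": 0, "ty": 0.02, "tz": 0.375, "ax": 0.091, "ay": 0, "az": 0}, {"tx": 0, "ty": 0.02, "tz": 0.375, "ax": 0.091, "ay": 0, "az": 0}, {"tx": 0.02, "ty": 0.02, "tz": 0.375, "ax": 0.091, "ay": 0, "az": 0}, {"tx": 0.1, "ty": 0.02, "tz": 0.375, "ax": 0.091, "ay": 0, "az": 0}, {"tx": 0.157, "ty": 0.02, "tz": 0.375, "ax": 0.091, "ay": 0, "az": 0}, {"tx": 0.157, "ty": 0.02, "tz": 0.375, "ax": 0.091, "ay": 0, "az": 0}, {"tx": 0.157, "ty": 0.02, "tz": 0.375, "ax": 0.091, "ay": 0, "az": 0}, {"tx": 0.157, "ty": 0.02, "tz": 0.375, "ax": 0.091, "ay": 0, "az": 0}]'

```text
time: 4.12
ee_pos: [477.9, -182.6, 121.3]
ee_rot: [[0.001, 0.991, -0.131], [-0.001, -0.131, -0.991], [-1.0, 0.001, 0.001]]
wrist_force: [0.3, -0.0, 0.1]
gripper_width: 88.3
```

```bash
python3 look.py w3; python3 - <<'E'
from h import *
delta(478,-182.3,16,-7.5)
E
```

```text
t 4.175 p [ 478.1 -182.3  121.4] jawyaw -7.47 down [ 0.0017 -0.0018 -1.    ] F [ 0.7  1.  -0.4] w 88.1 q [-0.6   0.44  1.59 -0.    1.12 -0.47]
t 4.18 shift [ 0.1406 -0.0003 -0.0002] turn [ 0.0005  0.0015 -0.0018] rows 1.7
```

View pics/w3.png

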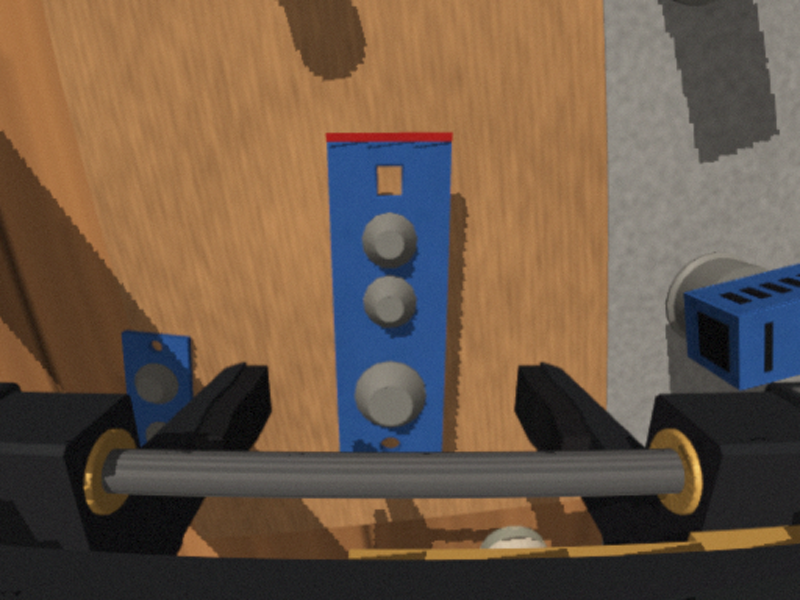

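The large plate lies centred between the fingers (plate ~391, finger midpoint ~393), red end up at (390,137). Descending and gripping.

jog_arm --motion '[{"tx": 0.07, "ty": 0, "tz": 0, "ax": 0, "ay": 0, "az": 0}, {"tx": 0.12, "ty": 0, "tz": 0, "ax": 0, "ay": 0, "az": 0}, {"tx": 0.14, "ty": 0, "tz": 0, "ax": 0, "ay": 0.0015, "az": -0.0018}, {"tx": 0.14, "ty": 0, "tz": 0, "ax": 0, "ay": 0.0015, "az": -0.0018}]'

```text
time: 4.68
ee_pos: [478.6, -182.4, 16.9]
ee_rot: [[0.0, 0.992, -0.129], [-0.0, -0.129, -0.992], [-1.0, 0.0, 0.0]]
wrist_force: [-0.3, -0.5, 0.9]
gripper_width: 87.9
```

jog_arm --motion '[{"tx": 0, "ty": 0, "tz": 0, "ax": 0, "ay": 0, "az": 0}, {"tx": 0, "ty": 0, "tz": 0, "ax": 0, "ay": 0, "az": 0}, {"tx": 0, "ty": 0, "tz": 0, "ax": 0, "ay": 0, "az": 0}, {"tx": 0, "ty": 0, "tz": 0, "ax": 0, "ay": 0, "az": 0}, {"tx": 0, "ty": 0, "tz": 0, "ax": 0, "ay": 0, "az": 0}, {"tx": 0, "ty": 0, "tz": 0, "ax": 0, "ay": 0, "az": 0}]' --claw 1

```text
time: 5.42
ee_pos: [478.7, -182.5, 17.5]
ee_rot: [[0.001, 0.992, -0.129], [-0.0, -0.129, -0.992], [-1.0, 0.001, 0.0]]
wrist_force: [-1.3, 0.3, 6.4]
gripper_width: 59.1
```

```bash
python3 - <<'E'
from h import *
st()
E
```

```text
t 5.425 p [ 478.7 -182.5   17.5] jawyaw -7.44 down [ 6.e-04 -5.e-04 -1.e+00] F [-1.3  0.3  6.4] w 59.1 q [-0.6   0.59  1.69 -0.    0.86 -0.47]
```

jog_arm --motion '[{"tx": -0.05, "ty": 0, "tz": 0, "ax": 0, "ay": 0, "az": 0}, {"tx": -0.1, "ty": 0, "tz": 0, "ax": 0, "ay": 0, "az": 0}, {"tx": -0.14, "ty": 0, "tz": 0, "ax": 0, "ay": 0, "az": 0}, {"tx": -0.14, "ty": 0, "tz": 0, "ax": 0, "ay": 0, "az": 0}, {"tx": -0.14, "ty": 0, "tz": 0, "ax": 0, "ay": 0, "az": 0}]'

```text
time: 6.05
ee_pos: [478.1, -182.1, 121.3]
ee_rot: [[-0.001, 0.992, -0.13], [0.001, -0.13, -0.992], [-1.0, -0.001, -0.0]]
wrist_force: [0.5, -0.3, -2.4]
gripper_width: 59.2
```

```bash
python3 look.py w4
```

```text
t 6.1 p [ 478.  -182.1  121.1] jawyaw -7.45 down [-0.0015  0.001  -1.    ] F [ 0.1  1.1 -2.7] w 59.6 q [-0.6   0.44  1.58  0.    1.12 -0.47]
```

View pics/w4.png

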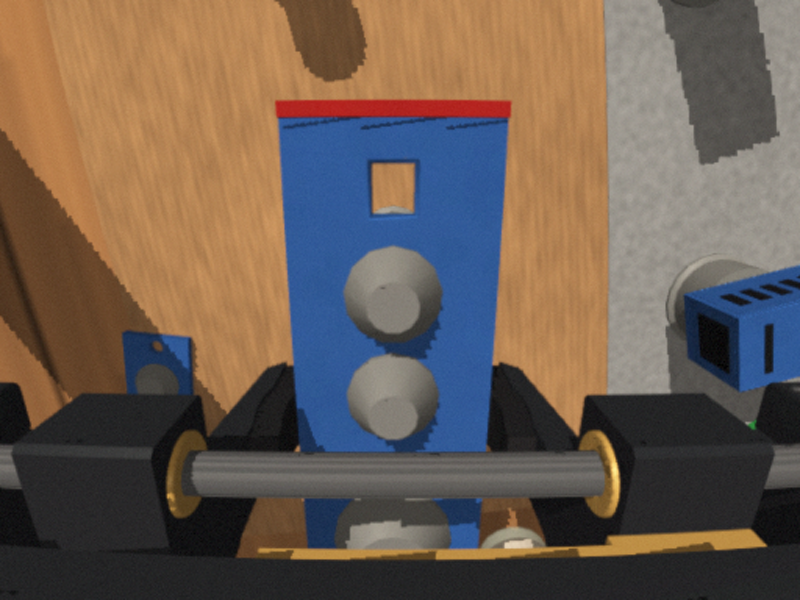

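Plate held straight, red edge at (393,108), slot at (394,187), bosses (392,300) and (393,412). Working out its pose in the hand.

```bash
python3 - <<'E'
from m import *
im,c=load("w4"); q=0.64; o=get_obs(); E=o["ee_rot"]; p=o["ee_pos"]; zt=p[2]+20.5
def T(u,v,z): return (E.T@(onz(c,u*q,v*q,z)-p)).round(1)
print("red TL,TR",T(277,117,zt),T(510,117,zt)); print("redouter",T(277,100.5,zt),T(510,100.5,zt))
print("slot",T(393.5,186,zt-1)," expect z -71"); print("b42",T(393,306,zt+14),"b10",T(393,416,zt+14), "expect -42,-10")
print("edge pts",T(298,435,zt),T(489,435,zt))
E
```

```text
red TL,TR [-20.4 -28.4 -88.6] [-20.5  32.  -88.6]
redouter [-20.4 -28.2 -92.7] [-20.5  31.7 -92.6]
slot [-19.4   1.8 -71. ]  expect z -71
b42 [-34.5   1.6 -41.7] b10 [-34.5   1.6 -10. ] expect -42,-10
edge pts [-20.5 -28.5   5.1] [-20.6  32.1   5.1]
```

```bash
python3 - <<'E'
from m import *
q=.64
im,c=load("w3"); 
for n,p,z in [("slot",(389.5,180),36),("b42",(389.5,245),52),("b10",(389.5,306.5),52),("b-44",(390,407),52)]: print(n,onz(c,p[0]*q,p[1]*q,z)[:2].round(1))
print("edges",onz(c,327*q,141*q,38)[:2].round(1),onz(c,452*q,141*q,38)[:2].round(1),onz(c,340*q,440*q,38)[:2].round(1),onz(c,443.5*q,440*q,38)[:2].round(1))
a=np.radians(82.55); o=np.array([478.6,-182.5])
for x in (71,42,10,-44): print(x,(o+x*np.array([np.cos(a),np.sin(a)])).round(1))
E
```

```text
slot [ 487.2 -112.8]
b42 [ 483.4 -142.1]
b10 [ 479.3 -172.3]
b-44 [ 472.2 -227.5]
edges [460.1 -90.7] [519.3 -98.6] [ 439.4 -253. ] [ 499.  -260.9]
71 [ 487.8 -112.1]
42 [ 484.  -140.9]
10 [ 479.9 -172.6]
-44 [ 472.9 -226.1]
```

```bash
python3 - <<'E'
from h import *
delta(472.8,162.2,120,-2.1); delta(472.8,162.2,62,-2.1)
E
```

```text
t 6.1 shift [ 0.0019 -0.0664 -0.4543] turn [-0.0891 -0.0008  0.0015] rows 5.5
t 6.1 shift [ 0.0793 -0.0662 -0.4542] turn [-0.0891 -0.0008  0.0015] rows 5.6
```

jog_arm --motion '[{"tx": 0, "ty": -0.01, "tz": -0.07, "ax": -0.015, "ay": 0, "az": 0}, {"tx": 0, "ty": -0.022, "tz": -0.15, "ax": -0.03, "ay": 0, "az": 0}, {"tx": 0, "ty": -0.034, "tz": -0.23, "ax": -0.045, "ay": 0, "az": 0}, {"tx": 0, "ty": -0.045, "tz": -0.31, "ax": -0.06, "ay": 0, "az": 0}, {"tx": 0, "ty": -0.056, "tz": -0.39, "ax": -0.075, "ay": 0, "az": 0}, {"tx": 0.002, "ty": -0.0664, "tz": -0.4543, "ax": -0.089, "ay": 0, "az": 0.001}, {"tx": 0.002, "ty": -0.0664, "tz": -0.4543, "ax": -0.089, "ay": 0, "az": 0.001}, {"tx": 0.002, "ty": -0.0664, "tz": -0.4543, "ax": -0.089, "ay": 0, "az": 0.001}]'

```text
time: 7.1
ee_pos: [472.5, 161.8, 119.1]
ee_rot: [[-0.002, 0.999, -0.037], [0.0, -0.037, -0.999], [-1.0, -0.002, -0.0]]
wrist_force: [-0.6, 0.7, -1.7]
gripper_width: 59.5
```

```bash
python3 look.py w5;  python3 - <<'E'
from h import *
delta(472.8,162.2,60,-2.1)
E
```

```text
t 7.15 p [472.7 161.3 119.3] jawyaw -2.16 down [-1.9e-03  5.0e-04 -1.0e+00] F [-0.2  0.  -1.3] w 59.6 q [0.09 0.42 1.62 0.   1.1  0.13]
t 7.15 shift [ 0.079   0.0003 -0.0011] turn [-0.001  -0.0004  0.0018] rows 0.9
```

View pics/w5.png

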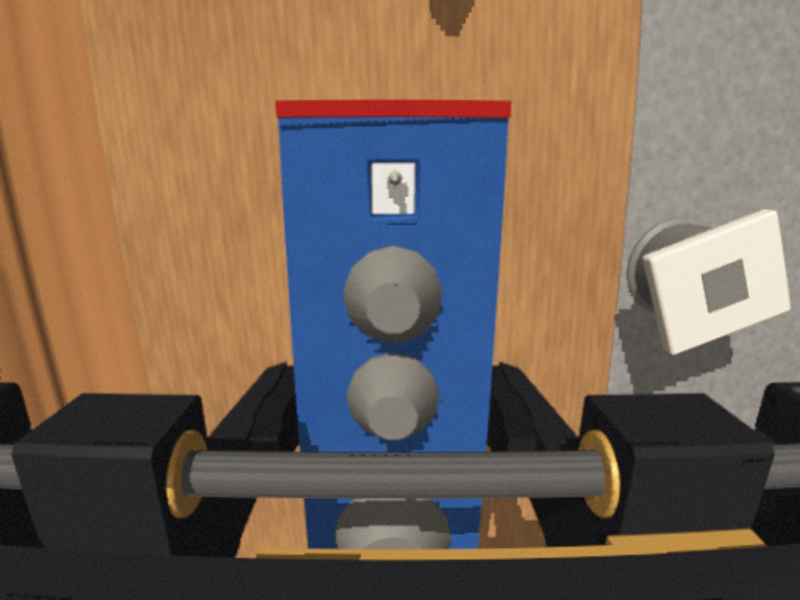

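The diamond pin shows through the slot: tip ~(394,175), slot centre ~(394,187). Checking numerically.

```bash
python3 - <<'E'
from m import *
im,c=load("w5"); q=0.64; o=get_obs(); E=o["ee_rot"]; p=o["ee_pos"]
k=im[95:145,225:280]; cv2.imwrite("pics/w5z.png",cv2.resize(k[:,:,::-1],None,fx=12,fy=12,interpolation=0))
def T(u,v,z): return (E.T@(onz(c,u*q,v*q,z)-p)).round(1)
print(T(394,174,56),T(394,180,46),T(393.7,187,p[2]+19.5))
E
```

```text
[ 63.3   1.9 -73.9] [ 73.3   1.9 -71.1] [-19.5   1.6 -71.1]
```

View pics/w5z.png

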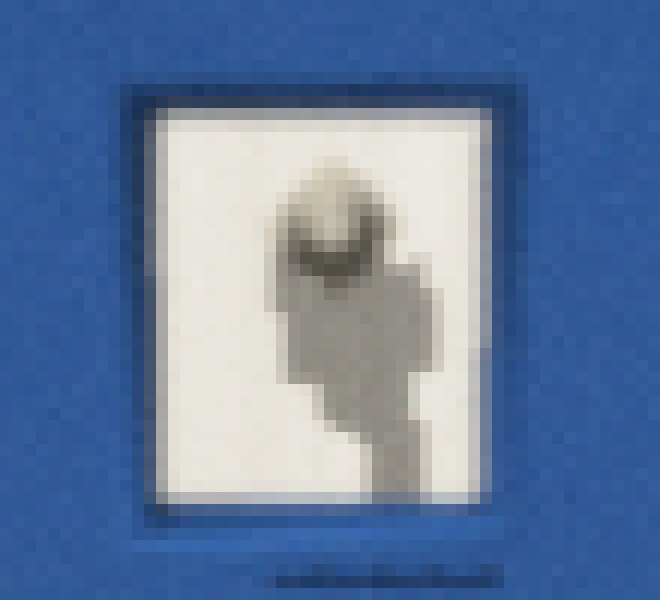

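jog_arm --motion '[{"tx": 0.04, "ty": 0.0003, "tz": -0.001, "ax": -0.001, "ay": 0, "az": 0.0018}, {"tx": 0.079, "ty": 0.0003, "tz": -0.001, "ax": -0.001, "ay": 0, "az": 0.0018}, {"tx": 0.079, "ty": 0.0003, "tz": -0.001, "ax": -0.001, "ay": 0, "az": 0.0018}, {"tx": 0.079, "ty": 0.0003, "tz": -0.001, "ax": -0.001, "ay": 0, "az": 0.0018}]'

```text
time: 7.65
ee_pos: [473.5, 161.5, 60.9]
ee_rot: [[0.001, 0.999, -0.038], [0.001, -0.038, -0.999], [-1.0, 0.001, -0.001]]
wrist_force: [0.4, -0.2, -1.0]
gripper_width: 59.4
```

```bash
python3 look.py w6;  python3 - <<'E'
from m import *
im,c=load("w6")
k=im[95:145,225:280]; a=cv2.resize(k[:,:,::-1],None,fx=7,fy=7,interpolation=0)
s=get_image("scene")[150:220,250:350]; b=cv2.resize(s[:,:,::-1],(500,350),interpolation=2)
cv2.imwrite("pics/w6z.png",np.hstack([a[:350,:300],b]))
E
```

```text
t 7.7 p [473.6 161.7  61.1] jawyaw -2.15 down [ 2.e-03  7.e-04 -1.e+00] F [ 0.5  0.6 -1.3] w 59.3 q [0.09 0.51 1.69 0.   0.95 0.13]
```

View pics/w6z.png

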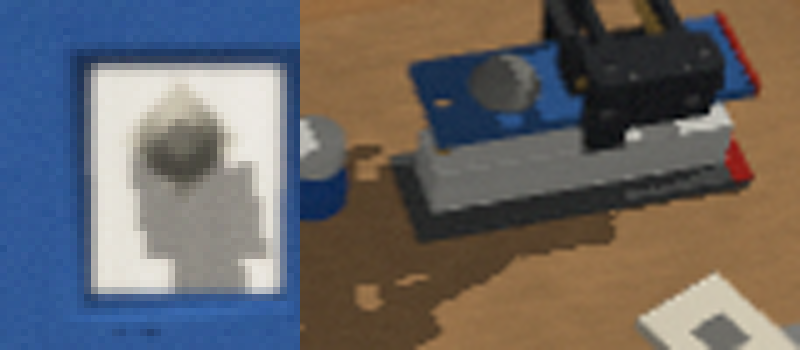

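```bash
python3 - <<'E'
from m import *
im,c=load("w6"); o=get_obs(); E=o["ee_rot"]; p=o["ee_pos"]
def T(u,v,z): return (E.T@(onz(c,u,v,z)-p)).round(1)
print("tip",T(251.2,108.8,56),"mid",T(251.2,114.5,48),"base",T(251.2,117.5,40),"slot top",T(251.9,121.0,p[2]+20.5),"slot",T(251.9,121.,p[2]+18))
E
```

```text
tip [  5.2   1.5 -74.7] mid [ 13.2   1.5 -71.8] base [ 21.2   1.5 -70.1] slot top [-20.4   1.8 -69.8] slot [-17.9   1.8 -69.7]
```

```bash
python3 - <<'E'
from m import *
c=calibration("scene"); im=get_image("scene"); cv2.imwrite("pics/s6.png",cv2.resize(im[160:200,265:305,::-1],None,fx=14,fy=14,interpolation=0))
o=get_obs(); p=o["ee_pos"]
print(onz(c,278.4,170.4,p[2]+20.5), onz(c,279,180,54))
# previous initial image: brass tip
s=cv2.imread("pics/scene0.png"); cv2.imwrite("pics/s6b.png",cv2.resize(np.hstack([s[165:195,268:298],s[158:188,315:345]]),None,fx=12,fy=12,interpolation=0))
E
```

```text
[475.39670718  80.05392137  81.54352853] [485.22794831  80.20167585  54.        ]
```

View pics/s6.png

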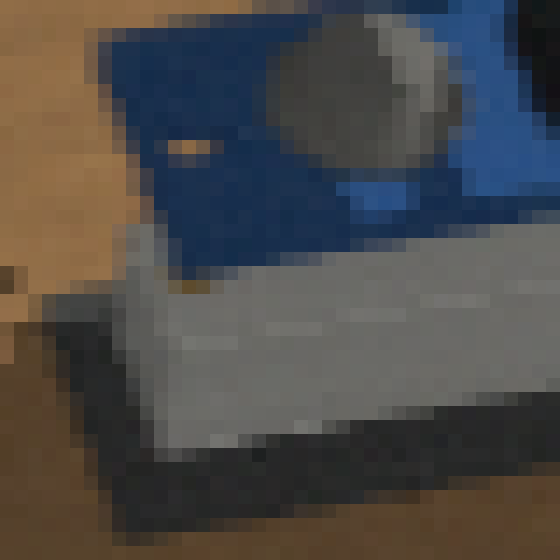

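View pics/s6b.png

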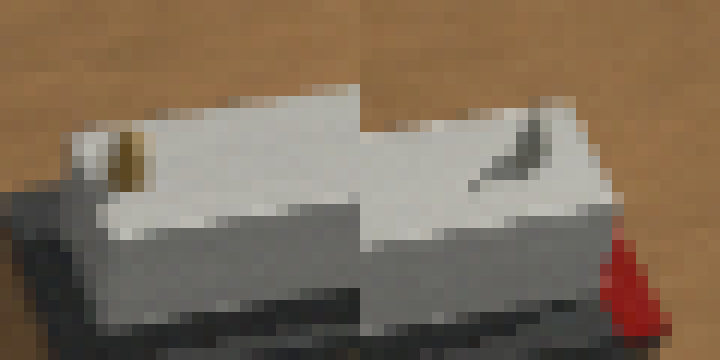

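```bash
python3 - <<'E'
from m import *
c=calibration("scene")
for z,u,v in [(56,278.8,176.4),(48,278.8,178.4),(40,278.5,180.)]: print("brass",onz(c,u,v,z).round(1))
for z,u,v in [(56,330.2,168.2),(48,330,170.5),(40,329.5,172.4)]: print("diam",onz(c,u,v,z).round(1))
for z in (81.5,77.5): print("hole",onz(c,278.7,170.55,z).round(1))
st()
E
```

```text
brass [473.8  83.2  56. ]
brass [473.9  83.7  48. ]
brass [472.3  83.8  40. ]
diam [480.5 233.7  56. ]
diam [481.7 233.8  48. ]
diam [481.3 233.8  40. ]
hole [476.1  80.7  81.5]
hole [472.3  82.1  77.5]
t 7.8 p [473.4 162.   61. ] jawyaw -2.12 down [ 2.1e-03  7.0e-04 -1.0e+00] F [-0.3 -0.2 -1.4] w 59.3 q [0.09 0.51 1.69 0.   0.95 0.13]
```

jog_arm --motion '[{"tx": 0, "ty": -0.0003, "tz": -0.0023, "ax": 0, "ay": 0.001, "az": -0.002}, {"tx": 0.01, "ty": -0.0003, "tz": -0.0023, "ax": 0, "ay": 0.001, "az": -0.002}, {"tx": 0.02, "ty": -0.0003, "tz": -0.0023, "ax": 0, "ay": 0.001, "az": -0.002}, {"tx": 0.028, "ty": -0.0003, "tz": -0.0023, "ax": 0, "ay": 0.001, "az": -0.002}, {"tx": 0.032, "ty": -0.0003, "tz": -0.0023, "ax": 0, "ay": 0.001, "az": -0.002}, {"tx": 0.032, "ty": -0.0003, "tz": -0.0023, "ax": 0, "ay": 0.001, "az": -0.002}]'

```text
time: 8.55
ee_pos: [473.2, 163.7, 36.8]
ee_rot: [[-0.0, 0.999, -0.037], [0.002, -0.037, -0.999], [-1.0, -0.001, -0.002]]
wrist_force: [-0.4, -0.4, -1.6]
gripper_width: 59.5
```

```bash
python3 look.py w7;  python3 - <<'E'
from m import *
im,c=load("w7")
k=im[95:145,225:280]; a=cv2.resize(k[:,:,::-1],None,fx=7,fy=7,interpolation=0)
s=get_image("scene")[150:220,250:350]; b=cv2.resize(s[:,:,::-1],(500,350),interpolation=2)
cv2.imwrite("pics/w7z.png",np.hstack([a[:350,:300],b])); st()
E
```

```text
t 8.6 p [473.3 163.7  37. ] jawyaw -2.13 down [-1.0e-04  1.8e-03 -1.0e+00] F [ 0.   0.5 -1.6] w 59.4 q [0.1  0.55 1.71 0.   0.89 0.13]
t 8.65 p [473.4 163.7  37.1] jawyaw -2.12 down [ 2.0e-04  1.8e-03 -1.0e+00] F [-0.4 -0.4 -2.1] w 59.4 q [0.1  0.55 1.71 0.   0.89 0.13]
```

View pics/w7z.png

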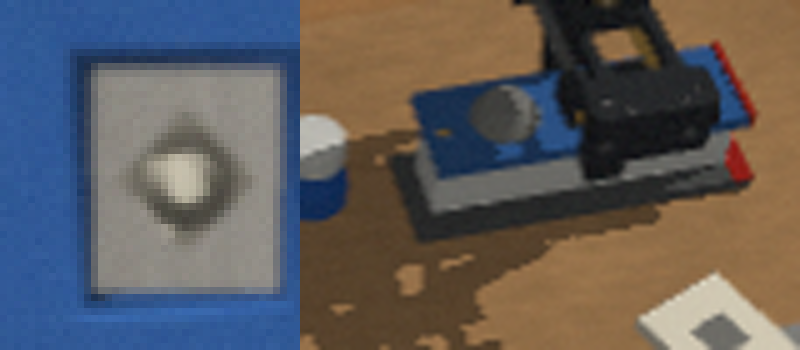

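Diamond pin is centred in the slot and the brass pin shows in the round hole, with no force. Lowering home.

jog_arm --motion '[{"tx": 0.006, "ty": 0, "tz": 0, "ax": 0, "ay": 0.002, "az": 0}, {"tx": 0.011, "ty": 0, "tz": 0, "ax": 0, "ay": 0.002, "az": 0}, {"tx": 0.0125, "ty": 0, "tz": 0, "ax": 0, "ay": 0.002, "az": 0}, {"tx": 0.0125, "ty": 0, "tz": 0, "ax": 0, "ay": 0.002, "az": 0}]'

```text
time: 9.15
ee_pos: [473.4, 163.7, 27.7]
ee_rot: [[0.0, 0.999, -0.037], [0.004, -0.037, -0.999], [-1.0, 0.0, -0.004]]
wrist_force: [-0.6, -0.0, -1.6]
gripper_width: 59.3
```

jog_arm --motion '[{"tx": 0, "ty": 0, "tz": 0, "ax": 0, "ay": 0, "az": 0}, {"tx": 0, "ty": 0, "tz": 0, "ax": 0, "ay": 0, "az": 0}, {"tx": 0, "ty": 0, "tz": 0, "ax": 0, "ay": 0, "az": 0}, {"tx": 0, "ty": 0, "tz": 0, "ax": 0, "ay": 0, "az": 0}, {"tx": -0.04, "ty": 0, "tz": 0, "ax": 0, "ay": 0, "az": 0}, {"tx": -0.11, "ty": 0, "tz": 0, "ax": 0, "ay": 0, "az": 0}, {"tx": -0.15, "ty": 0, "tz": 0, "ax": 0, "ay": 0, "az": 0}, {"tx": -0.15, "ty": 0, "tz": 0, "ax": 0, "ay": 0, "az": 0}]' --claw 0

```text
time: 10.15
ee_pos: [474.2, 163.4, 142.0]
ee_rot: [[0.005, 0.999, -0.037], [0.004, -0.037, -0.999], [-1.0, 0.004, -0.004]]
wrist_force: [-0.6, 0.9, -0.4]
gripper_width: 87.9
```

```bash
python3 look.py w8;  python3 - <<'E'
from m import *
im,c=load("w8")
s=get_image("scene")[150:210,255:355]; b=cv2.resize(s[:,:,::-1],(800,480),interpolation=2)
cv2.imwrite("pics/s8.png",b)
E
```

```text
t 10.2 p [473.4 163.3 140.4] jawyaw -2.12 down [ 0.0014  0.004  -1.    ] F [-0.5  0.8 -0.2] w 87.9 q [0.09 0.39 1.59 0.   1.15 0.13]
```

View pics/w8.png

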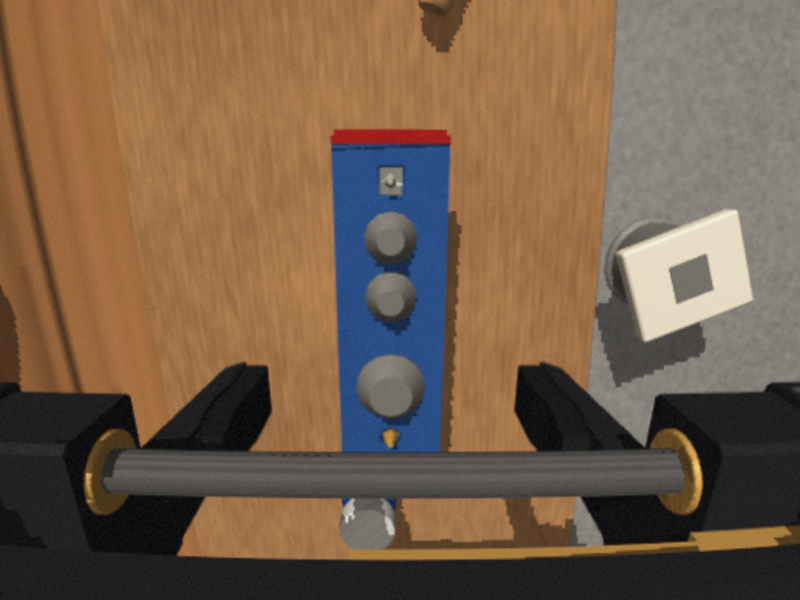

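View pics/s8.png

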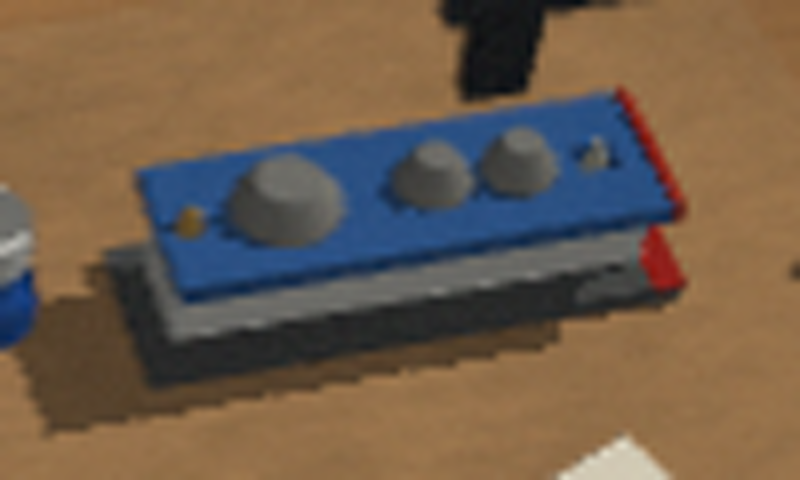

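Footplate is on: brass tip at (391,437) and diamond tip at (391,181) protrude through the holes, plate flush on the block. Next, the blue bonnet.

```bash
python3 - <<'E'
from h import *
delta(620,-213,220,-83.5)
E
```

```text
t 10.25 shift [-0.1093  0.2145  0.4936] turn [ 1.3563 -0.0024  0.0032] rows 7.6
```

jog_arm --motion '[{"tx": -0.109, "ty": 0.0, "tz": 0.06, "ax": 0.15, "ay": 0, "az": 0}, {"tx": -0.109, "ty": 0.08, "tz": 0.2, "ax": 0.3, "ay": 0, "az": 0}, {"tx": -0.109, "ty": 0.2145, "tz": 0.4936, "ax": 0.95, "ay": -0.0024, "az": 0.0032}, {"tx": -0.109, "ty": 0.2145, "tz": 0.4936, "ax": 0.95, "ay": -0.0024, "az": 0.0032}, {"tx": -0.109, "ty": 0.2145, "tz": 0.4936, "ax": 0.95, "ay": -0.0024, "az": 0.0032}, {"tx": -0.109, "ty": 0.2145, "tz": 0.4936, "ax": 0.95, "ay": -0.0024, "az": 0.0032}, {"tx": -0.109, "ty": 0.2145, "tz": 0.4936, "ax": 0.95, "ay": -0.0024, "az": 0.0032}, {"tx": -0.109, "ty": 0.2145, "tz": 0.4936, "ax": 0.95, "ay": -0.0024, "az": 0.0032}]'

```text
time: 11.25
ee_pos: [620.2, -216.7, 216.3]
ee_rot: [[-0.003, 0.51, -0.86], [0.002, -0.86, -0.51], [-1.0, -0.003, 0.001]]
wrist_force: [0.6, 0.6, -0.1]
gripper_width: 88.0
```

```bash
python3 - <<'E'
from h import *
st();delta(620,-213,220,-83.5)
E
```

```text
t 11.25 p [ 620.2 -216.7  216.3] jawyaw -59.36 down [-0.0026  0.0015 -1.    ] F [ 0.6  0.6 -0.1] w 88.0 q [-0.52  0.59  1.    0.    1.55  0.52]
t 11.25 shift [-0.0049 -0.0045 -0.0023] turn [0.4023 0.0019 0.0022] rows 2.3
```

jog_arm --motion '[{"tx": -0.005, "ty": -0.0045, "tz": -0.002, "ax": 0.402, "ay": 0.002, "az": 0.002}, {"tx": -0.005, "ty": -0.0045, "tz": -0.002, "ax": 0.402, "ay": 0.002, "az": 0.002}, {"tx": -0.005, "ty": -0.0045, "tz": -0.002, "ax": 0.402, "ay": 0.002, "az": 0.002}, {"tx": -0.005, "ty": -0.0045, "tz": -0.002, "ax": 0.402, "ay": 0.002, "az": 0.002}]'

```text
time: 11.75
ee_pos: [619.5, -212.1, 218.8]
ee_rot: [[-0.002, 0.115, -0.993], [0.002, -0.993, -0.115], [-1.0, -0.002, 0.002]]
wrist_force: [0.1, -0.1, 0.4]
gripper_width: 87.8
```

```bash
python3 look.py w9
```

```text
t 11.8 p [ 619.6 -212.2  219. ] jawyaw -83.37 down [-0.0016  0.0013 -1.    ] F [ 0.2 -0.4  0.5] w 88.2 q [-0.51  0.58  1.01  0.    1.55  0.94]
```

View pics/w9.png

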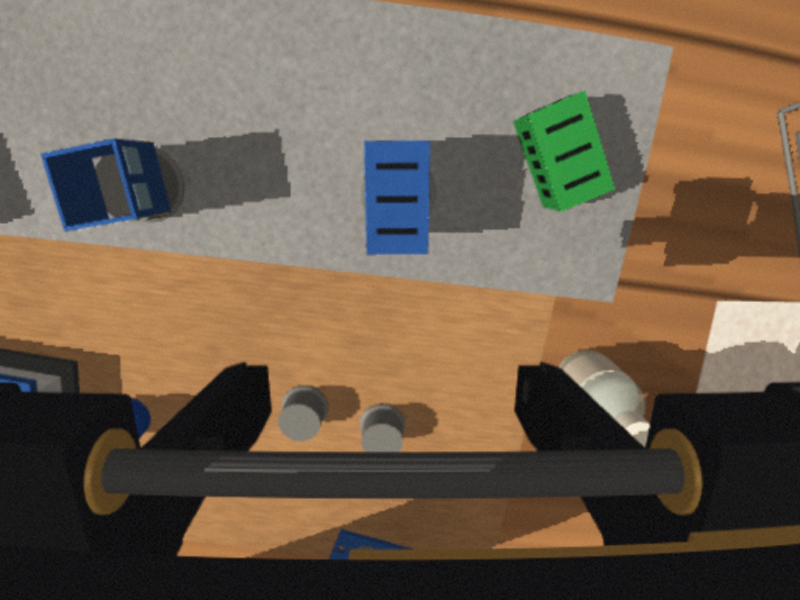

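Bonnet is the blue hood at (397,197), well aligned; green look-alike at (565,152) to the right. Measuring.

```bash
python3 - <<'E'
from m import *
im,c=load("w9"); q=0.64; o=get_obs(); E=o["ee_rot"]; p=o["ee_pos"]
m=comp(mask(im,"blue"),397*q,197*q); x,y,a=rect(c,m,74,"bonnet"); print("tool",E.T@(np.array([x,y,74])-p))
for n,(u,v) in dict(tl=(365,141),tr=(429,141),bl=(367,254),br=(429,254)).items(): print(n,onz(c,u*q,v*q,74).round(1))
E
```

```text
bonnet centre 678.3 -207.8 size 69.1 39.5 long yaw 6.9
tool [144.93847326   2.57850255 -59.03229746]
tl [ 710.1 -184.7   74. ]
tr [ 714.6 -223.2   74. ]
bl [ 641.3 -192.8   74. ]
br [ 645.9 -232.5   74. ]
```

```bash
python3 - <<'E'
from h import *
delta(678.1,-206.1,110,-83.1);delta(678.1,-206.1,42,-83.1)
E
```

```text
t 11.8 shift [ 0.1453  0.0011 -0.0787] turn [-0.0046  0.0014  0.0014] rows 2.0
t 11.8 shift [ 0.2359  0.0012 -0.0788] turn [-0.0046  0.0014  0.0014] rows 3.0
```

jog_arm --motion '[{"tx": 0.05, "ty": 0.001, "tz": -0.0787, "ax": -0.005, "ay": 0.0014, "az": 0.0014}, {"tx": 0.12, "ty": 0.001, "tz": -0.0787, "ax": -0.005, "ay": 0.0014, "az": 0.0014}, {"tx": 0.145, "ty": 0.001, "tz": -0.0787, "ax": -0.005, "ay": 0.0014, "az": 0.0014}, {"tx": 0.145, "ty": 0.001, "tz": -0.0787, "ax": -0.005, "ay": 0.0014, "az": 0.0014}]' --claw 0.2

```text
time: 12.3
ee_pos: [677.4, -205.3, 108.0]
ee_rot: [[-0.004, 0.122, -0.993], [0.002, -0.993, -0.122], [-1.0, -0.002, 0.004]]
wrist_force: [-1.2, -1.0, 0.5]
gripper_width: 70.9
```

```bash
python3 look.py w10; python3 - <<'E'
from h import *
delta(678.1,-206.1,42,-83.1)
E
```

```text
t 12.35 p [ 678.1 -205.7  110.1] jawyaw -83.02 down [-6.e-04  4.e-04 -1.e+00] F [-0.5 -0.4  0.7] w 70.5 q [-0.46  0.76  0.98  0.    1.41  0.99]
t 12.35 shift [ 0.0908  0.0006 -0.    ] turn [0.0014 0.0006 0.0004] rows 1.1
```

View pics/w10.png

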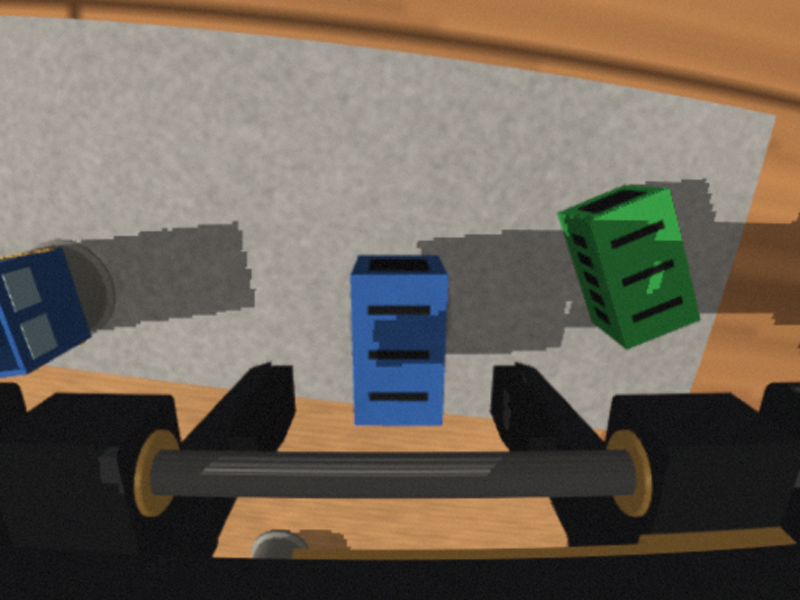

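Bonnet sits between the fingers at (398,345), the green one clear at (630,265). Down and grip.

jog_arm --motion '[{"tx": 0.045, "ty": 0.0006, "tz": 0, "ax": 0.0014, "ay": 0, "az": 0}, {"tx": 0.08, "ty": 0.0006, "tz": 0, "ax": 0.0014, "ay": 0, "az": 0}, {"tx": 0.091, "ty": 0.0006, "tz": 0, "ax": 0.0014, "ay": 0, "az": 0}, {"tx": 0.091, "ty": 0.0006, "tz": 0, "ax": 0.0014, "ay": 0, "az": 0}]'

```text
time: 12.85
ee_pos: [678.5, -206.4, 43.0]
ee_rot: [[0.001, 0.12, -0.993], [-0.0, -0.993, -0.12], [-1.0, 0.0, -0.001]]
wrist_force: [0.5, 0.7, -0.6]
gripper_width: 70.5
```

jog_arm --motion '[{"tx": 0, "ty": 0, "tz": 0, "ax": 0, "ay": 0, "az": 0}, {"tx": 0, "ty": 0, "tz": 0, "ax": 0, "ay": 0, "az": 0}, {"tx": 0, "ty": 0, "tz": 0, "ax": 0, "ay": 0, "az": 0}, {"tx": 0, "ty": 0, "tz": 0, "ax": 0, "ay": 0, "az": 0}, {"tx": 0, "ty": 0, "tz": 0, "ax": 0, "ay": 0, "az": 0}, {"tx": 0, "ty": 0, "tz": 0, "ax": 0, "ay": 0, "az": 0}]' --claw 1

```text
time: 13.6
ee_pos: [678.6, -206.5, 43.4]
ee_rot: [[0.001, 0.12, -0.993], [-0.001, -0.993, -0.12], [-1.0, 0.001, -0.001]]
wrist_force: [-1.2, -0.9, 3.4]
gripper_width: 39.7
```

```bash
python3 - <<'E'
from h import *
st()
E
```

```text
t 13.6 p [ 678.6 -206.5   43.4] jawyaw -83.09 down [ 1.2e-03 -7.0e-04 -1.0e+00] F [-1.2 -0.9  3.4] w 39.7 q [-0.46  0.82  1.04 -0.    1.27  0.99]
```

jog_arm --motion '[{"tx": -0.05, "ty": 0, "tz": 0, "ax": 0, "ay": 0, "az": 0}, {"tx": -0.1, "ty": 0, "tz": 0, "ax": 0, "ay": 0, "az": 0}, {"tx": -0.16, "ty": 0, "tz": 0.05, "ax": 0, "ay": 0, "az": 0}, {"tx": -0.16, "ty": 0, "tz": 0.1, "ax": 0, "ay": 0, "az": 0}, {"tx": -0.16, "ty": 0, "tz": 0.1, "ax": 0, "ay": 0, "az": 0}]'

```text
time: 14.22
ee_pos: [602.3, -215.5, 163.6]
ee_rot: [[0.0, 0.119, -0.993], [-0.0, -0.993, -0.119], [-1.0, 0.0, -0.0]]
wrist_force: [0.6, -0.9, -0.6]
gripper_width: 39.5
```

```bash
python3 look.py w11
```

```text
t 14.275 p [ 603.5 -215.5  163.3] jawyaw -83.14 down [ 8.e-04 -2.e-04 -1.e+00] F [ 0.9  0.3 -0.5] w 39.4 q [-0.53  0.6   1.15  0.    1.4   0.92]
```

View pics/w11.png

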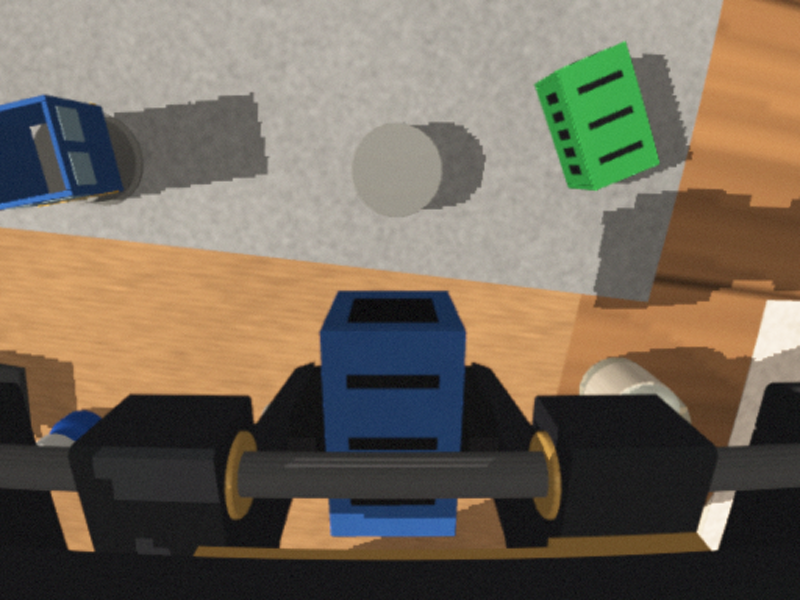

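```bash
python3 - <<'E'
from m import *
im,c=load("w11"); q=0.64; o=get_obs(); E=o["ee_rot"]; p=o["ee_pos"]
def T(u,v,z): return (E.T@(onz(c,u*q,v*q,z)-p)).round(1)
print(T(321,331,p[2]+30.6),T(465,331,p[2]+30.6),T(330,514,p[2]+30.6),T(457,514,p[2]+30.6))
delta(474.4,189.6,165,-2.1)
E
```

```text
[-30.6 -19.5 -33.3] [-30.6  19.2 -33.2] [-30.6 -19.8  27.4] [-30.6  19.8  27.5]
t 14.28 shift [-0.0025 -0.5568  0.1065] turn [-1.3507e+00 -5.0000e-04 -7.0000e-04] rows 7.6
```

jog_arm --motion '[{"tx": -0.0025, "ty": -0.08, "tz": 0.03, "ax": -0.15, "ay": 0, "az": 0}, {"tx": -0.0025, "ty": -0.16, "tz": 0.06, "ax": -0.3, "ay": 0, "az": 0}, {"tx": -0.0025, "ty": -0.24, "tz": 0.1065, "ax": -0.45, "ay": 0, "az": 0}, {"tx": -0.0025, "ty": -0.32, "tz": 0.1065, "ax": -0.6, "ay": 0, "az": 0}, {"tx": -0.0025, "ty": -0.4, "tz": 0.1065, "ax": -0.75, "ay": 0, "az": 0}, {"tx": -0.0025, "ty": -0.48, "tz": 0.1065, "ax": -0.9, "ay": 0, "az": 0}, {"tx": -0.0025, "ty": -0.556, "tz": 0.1065, "ax": -1.0, "ay": 0, "az": 0}, {"tx": -0.0025, "ty": -0.556, "tz": 0.1065, "ax": -1.0, "ay": 0, "az": 0}]'

```text
time: 15.28
ee_pos: [474.1, 192.9, 164.4]
ee_rot: [[0.0, 0.922, -0.387], [0.0, -0.387, -0.922], [-1.0, -0.0, -0.0]]
wrist_force: [0.7, -1.1, -0.9]
gripper_width: 39.7
```

```bash
python3 - <<'E'
from h import *
st(); delta(474.4,190,130,-2.1)
E
```

```text
t 15.275 p [474.1 192.9 164.4] jawyaw -22.75 down [ 2.e-04  4.e-04 -1.e+00] F [ 0.7 -1.1 -0.9] w 39.7 q [0.15 0.38 1.52 0.   1.23 0.55]
t 15.28 shift [0.0459 0.0018 0.0035] turn [-3.442e-01 -4.000e-04 -1.000e-04] rows 1.9
```

jog_arm --motion '[{"tx": 0.01, "ty": 0.002, "tz": 0.0035, "ax": -0.17, "ay": 0, "az": 0}, {"tx": 0.03, "ty": 0.002, "tz": 0.0035, "ax": -0.344, "ay": 0, "az": 0}, {"tx": 0.046, "ty": 0.002, "tz": 0.0035, "ax": -0.344, "ay": 0, "az": 0}, {"tx": 0.046, "ty": 0.002, "tz": 0.0035, "ax": -0.344, "ay": 0, "az": 0}, {"tx": 0.046, "ty": 0.002, "tz": 0.0035, "ax": -0.344, "ay": 0, "az": 0}]'

```text
time: 15.9
ee_pos: [474.9, 189.8, 130.2]
ee_rot: [[0.001, 0.999, -0.039], [0.0, -0.039, -0.999], [-1.0, 0.001, -0.0]]
wrist_force: [-0.5, 0.3, -0.1]
gripper_width: 39.8
```

```bash
python3 look.py w12; python3 - <<'E'
from h import *
s=get_image("scene")[130:205,255:355]; cv2.imwrite("pics/s12.png",cv2.resize(s[:,:,::-1],(800,600),interpolation=2))
delta(474.4,190,80,-2.1)
E
```

```text
t 15.95 p [474.9 189.9 130.4] jawyaw -2.22 down [ 1.1e-03  5.0e-04 -1.0e+00] F [ 0.2  0.9 -0.7] w 39.9 q [0.15 0.42 1.57 0.   1.14 0.19]
t 16.0 shift [ 0.0672 -0.0007 -0.0001] turn [-0.0015 -0.0006 -0.0011] rows 0.8
```

View pics/w12.png

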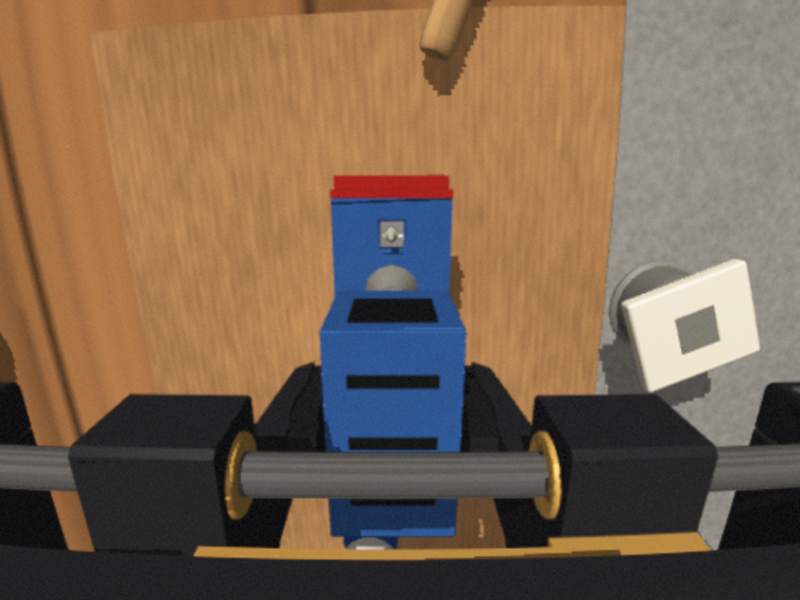

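View pics/s12.png

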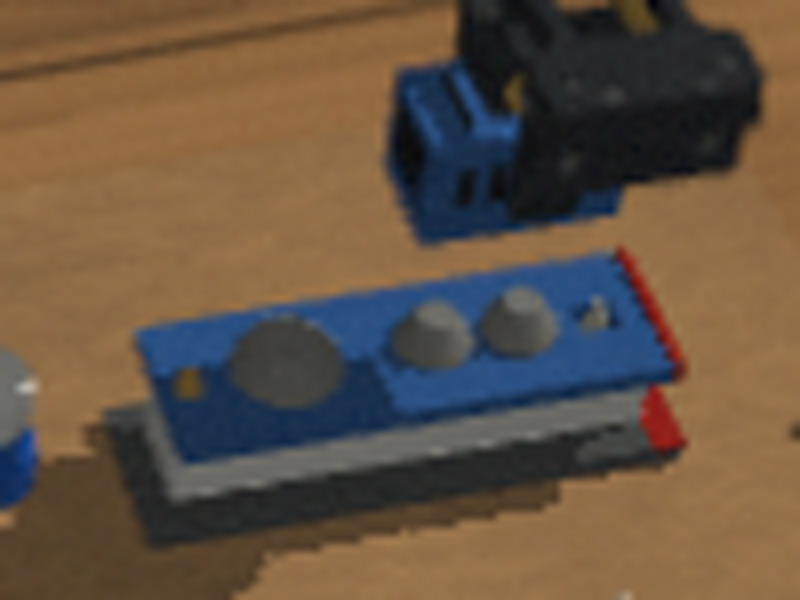

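```bash
python3 - <<'E'
from m import *
im,c=load("w12"); q=0.64; p=-c["R"].T@c["t"]; o=get_obs(); E=o["ee_rot"]; p=o["ee_pos"]
def T(u,v,z): return (E.T@(onz(c,u*q,v*q,z)-p)).round(1)
print("slot",T(391.5,234,47.5),"exp -45; red edge",T(331,193,48),T(453,193,48),"exp -64; bonnet far",T(321,330,p[2]+30.6),T(465,330,p[2]+30.6),"near",T(331,535,p[2]+30.6))
E
```

```text
slot [ 83.    1.1 -44.1] exp -45; red edge [ 82.4 -28.4 -64.3] [ 82.5  31.2 -64.2] exp -64; bonnet far [-30.6 -17.5 -33.8] [-30.6  21.  -33.7] near [-30.6 -18.   35.3]
```

Aligned within about 1 mm by camera. Lowering the bonnet.

jog_arm --motion '[{"tx": 0.03, "ty": -0.0007, "tz": 0, "ax": -0.0015, "ay": 0, "az": -0.001}, {"tx": 0.06, "ty": -0.0007, "tz": 0, "ax": -0.0015, "ay": 0, "az": -0.001}, {"tx": 0.07, "ty": -0.0007, "tz": 0, "ax": -0.0015, "ay": 0, "az": -0.001}, {"tx": 0.077, "ty": -0.0007, "tz": 0, "ax": -0.0015, "ay": 0, "az": -0.001}, {"tx": 0.083, "ty": -0.0007, "tz": 0, "ax": -0.0015, "ay": 0, "az": -0.001}, {"tx": 0.088, "ty": -0.0007, "tz": 0, "ax": -0.0015, "ay": 0, "az": -0.001}, {"tx": 0.091, "ty": -0.0007, "tz": 0, "ax": -0.0015, "ay": 0, "az": -0.001}, {"tx": 0.091, "ty": -0.0007, "tz": 0, "ax": -0.0015, "ay": 0, "az": -0.001}]'

```text
time: 17.0
ee_pos: [474.4, 190.0, 62.1]
ee_rot: [[0.0, 0.999, -0.037], [0.001, -0.037, -0.999], [-1.0, 0.0, -0.001]]
wrist_force: [0.4, -0.4, -0.1]
gripper_width: 39.8
```

```bash
python3 - <<'E'
from h import *
s=get_image("scene")[130:205,255:355]; cv2.imwrite("pics/s13.png",cv2.resize(s[:,:,::-1],(800,600),interpolation=2))
st()
E
```

```text
t 17.05 p [474.4 189.9  62.3] jawyaw -2.1 down [ 2.e-04  6.e-04 -1.e+00] F [ 1.  -0.1 -0.6] w 39.8 q [0.15 0.52 1.65 0.   0.97 0.18]
```

View pics/s13.png

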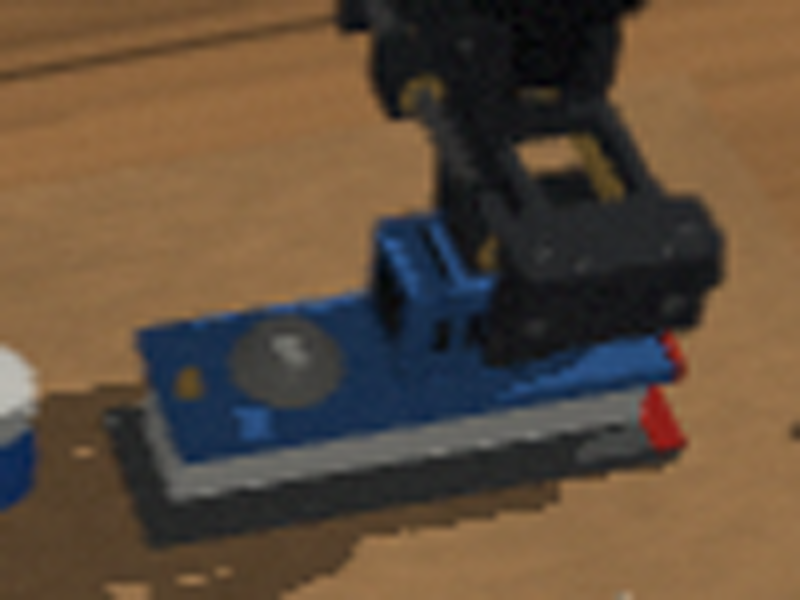

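No contact force, with the bonnet about 1 mm above home. Releasing and retracting.

jog_arm --motion '[{"tx": 0.001, "ty": 0, "tz": 0, "ax": 0, "ay": 0, "az": 0}, {"tx": 0.001, "ty": 0, "tz": 0, "ax": 0, "ay": 0, "az": 0}, {"tx": 0.001, "ty": 0, "tz": 0, "ax": 0, "ay": 0, "az": 0}, {"tx": 0.001, "ty": 0, "tz": 0, "ax": 0, "ay": 0, "az": 0}, {"tx": -0.04, "ty": 0, "tz": 0, "ax": 0, "ay": 0, "az": 0}, {"tx": -0.11, "ty": 0, "tz": 0, "ax": 0, "ay": 0, "az": 0}, {"tx": -0.2, "ty": 0, "tz": 0.05, "ax": 0, "ay": 0, "az": 0}, {"tx": -0.2, "ty": 0, "tz": 0.05, "ax": 0, "ay": 0, "az": 0}]' --claw 0

```text
time: 18.05
ee_pos: [473.9, 151.5, 215.3]
ee_rot: [[0.006, 0.999, -0.038], [0.001, -0.038, -0.999], [-1.0, 0.006, -0.001]]
wrist_force: [-0.3, 0.5, -0.3]
gripper_width: 87.9
```

```bash
python3 look.py w14; python3 - <<'E'
from h import *
s=get_image("scene")[130:205,255:355]; cv2.imwrite("pics/s14.png",cv2.resize(s[:,:,::-1],(800,600),interpolation=2))
st()
E
```

```text
t 18.1 p [473.8 151.3 215.1] jawyaw -2.17 down [ 5.2e-03  7.0e-04 -1.0e+00] F [ 1.9 -0.7  1.6] w 88.4 q [0.07 0.31 1.48 0.   1.35 0.11]
t 18.15 p [473.3 151.9 213. ] jawyaw -2.16 down [ 2.4e-03  8.0e-04 -1.0e+00] F [ 0.1 -0.  -1. ] w 88.0 q [0.07 0.31 1.49 0.   1.34 0.11]
```

View pics/s14.png

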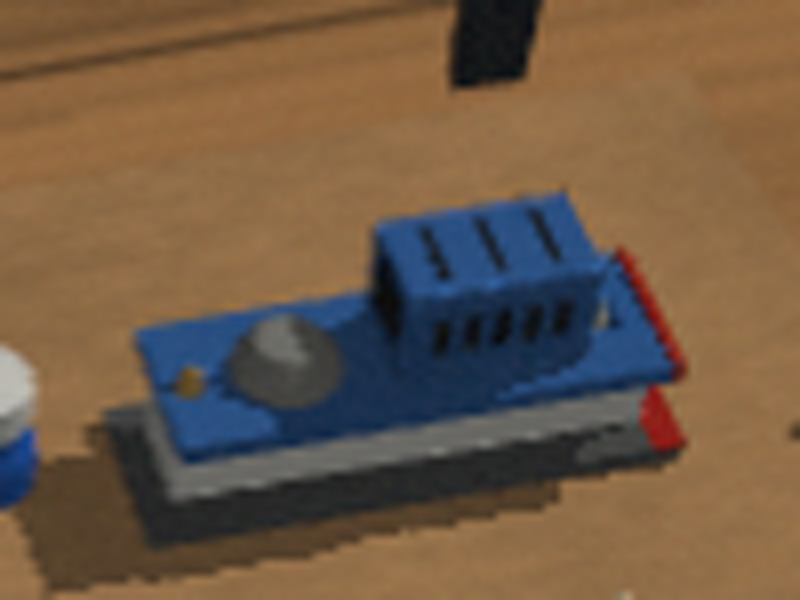

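View pics/w14.png

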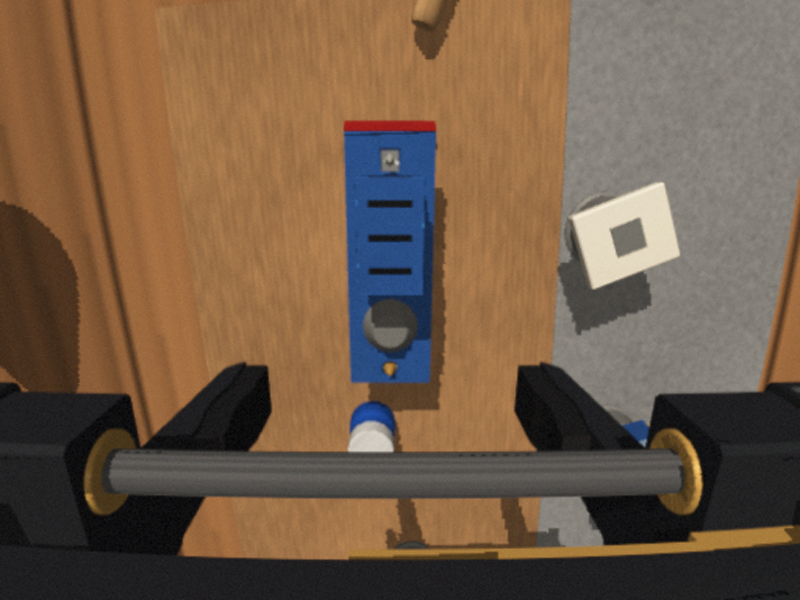

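Bonnet home and level in the scene view, and square on the plate in the wrist view (slot and pin at (391,160)). Next the cab.

```bash
python3 - <<'E'
from h import *
delta(700,-27,200,67.4)
E
```

```text
t 18.15 shift [0.0179 0.311  0.227 ] turn [-1.1594e+00  6.0000e-04 -2.5000e-03] rows 6.5
```

jog_arm --motion '[{"tx": 0, "ty": 0.311, "tz": 0.227, "ax": -0.95, "ay": 0, "az": -0.0025}, {"tx": 0, "ty": 0.311, "tz": 0.227, "ax": -0.95, "ay": 0, "az": -0.0025}, {"tx": 0.018, "ty": 0.311, "tz": 0.227, "ax": -0.95, "ay": 0, "az": -0.0025}, {"tx": 0.018, "ty": 0.311, "tz": 0.227, "ax": -0.95, "ay": 0, "az": -0.0025}, {"tx": 0.018, "ty": 0.311, "tz": 0.227, "ax": -0.95, "ay": 0, "az": -0.0025}, {"tx": 0.018, "ty": 0.311, "tz": 0.227, "ax": -0.95, "ay": 0, "az": -0.0025}, {"tx": 0.018, "ty": 0.311, "tz": 0.227, "ax": -0.95, "ay": 0, "az": -0.0025}, {"tx": 0.018, "ty": 0.311, "tz": 0.227, "ax": -0.95, "ay": 0, "az": -0.0025}]'

```text
time: 19.15
ee_pos: [699.7, -26.2, 198.9]
ee_rot: [[-0.001, 0.576, 0.817], [0.0, 0.817, -0.576], [-1.0, -0.001, -0.001]]
wrist_force: [-0.1, 0.6, -0.3]
gripper_width: 88.5
```

```bash
python3 - <<'E'
from h import *
st(); delta(700,-27,200,67.4)
E
```

```text
t 19.15 p [699.7 -26.2 198.9] jawyaw 54.81 down [-1.5e-03  1.0e-04 -1.0e+00] F [-0.1  0.6 -0.3] w 88.5 q [-0.21  0.68  0.88 -0.    1.59 -1.16]
t 19.15 shift [-0.0014 -0.0006  0.001 ] turn [-0.2098 -0.0013  0.0006] rows 1.2
```

jog_arm --motion '[{"tx": -0.001, "ty": 0, "tz": 0.001, "ax": -0.21, "ay": -0.001, "az": 0}, {"tx": -0.001, "ty": 0, "tz": 0.001, "ax": -0.21, "ay": -0.001, "az": 0}, {"tx": -0.001, "ty": 0, "tz": 0.001, "ax": -0.21, "ay": -0.001, "az": 0}, {"tx": -0.001, "ty": 0, "tz": 0.001, "ax": -0.21, "ay": -0.001, "az": 0}]'

```text
time: 19.65
ee_pos: [700.2, -26.5, 199.7]
ee_rot: [[-0.001, 0.386, 0.922], [-0.0, 0.922, -0.386], [-1.0, -0.001, -0.0]]
wrist_force: [0.1, -0.2, 0.4]
gripper_width: 88.1
```

```bash
python3 look.py w15
```

```text
t 19.7 p [700.3 -26.6 199.7] jawyaw 67.32 down [-5.e-04 -4.e-04 -1.e+00] F [0.4 0.7 0.2] w 88.1 q [-0.21  0.68  0.87 -0.    1.59 -1.38]
```

View pics/w15.png

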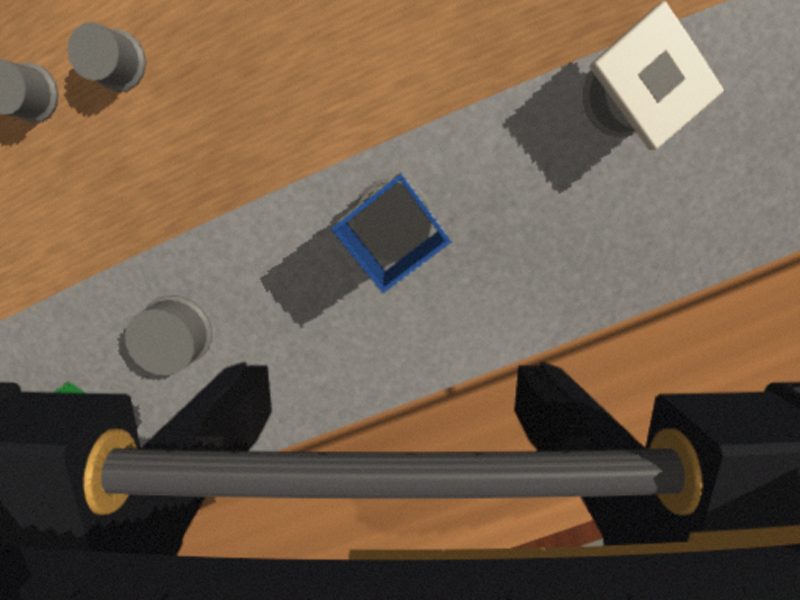

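Cab rim corners at (401,175), (450,240), (385,291), (334,230): rotated more than estimated from the scene. Measuring.

```bash
python3 - <<'E'
from m import *
im,c=load("w15"); q=0.64
k=im[100:200,200:300]; cv2.imwrite("pics/w15z.png",cv2.resize(k[:,:,::-1],None,fx=6,fy=6,interpolation=2))
P={n:onz(c,u*q,v*q,78)[:2] for n,(u,v) in dict(T=(401,175),R=(450,240),B=(385,291),L=(334,230)).items()}
for n in P: print(n,P[n].round(1))
for a,b in ("TR","RB","BL","LT"):
    d=P[b]-P[a]; print(a+b,np.linalg.norm(d).round(1),np.degrees(np.arctan2(d[1],d[0])).round(1))
print("c",np.mean(list(P.values()),0))
s=cv2.imread("pics/side0.png")[165:205,280:325]; e=cv2.imread("pics/scene0.png")[215:260,240:290]
cv2.imwrite("pics/cab.png",np.hstack([cv2.resize(s,(400,400),interpolation=2),cv2.resize(e,(400,400),interpolation=2)]))
E
```

```text
T [637.    6.1]
R [682.3  18.6]
B [696.1 -28.8]
L [650.6 -41.9]
TR 47.0 15.4
RB 49.4 -73.8
BL 47.4 -163.9
LT 50.0 105.8
c [666.50405624 -11.49249807]
```

View pics/w15z.png

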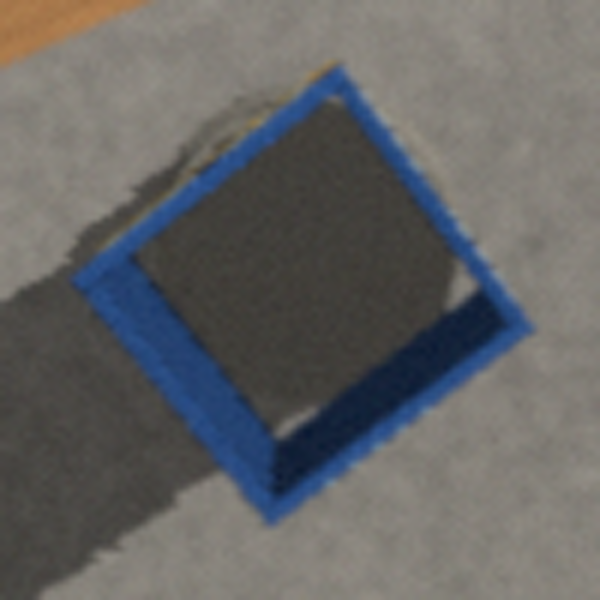

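View pics/cab.png

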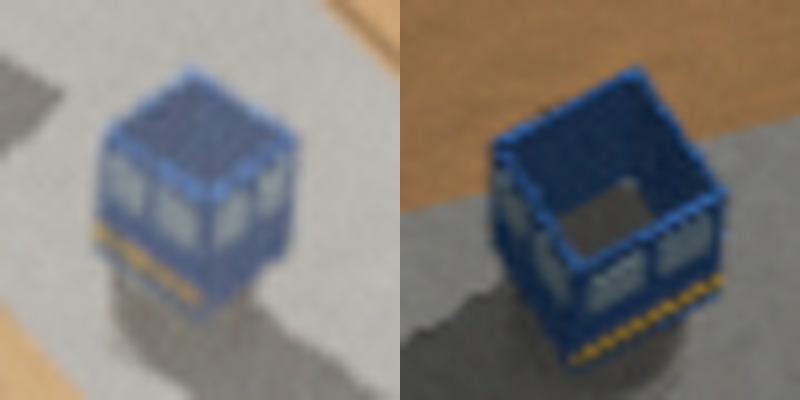

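Yellow bands are on the T–L and R–B faces, so the cab's x is at yaw ~15.7° and the jaws must lie along 105.8°.

```bash
python3 - <<'E'
from h import *
delta(666.5,-11.5,125,105.9)
E
```

```text
t 19.7 shift [ 0.0996  0.0012 -0.0492] turn [-6.431e-01 -5.000e-04  4.000e-04] rows 3.6
```

jog_arm --motion '[{"tx": 0, "ty": 0.001, "tz": -0.049, "ax": -0.643, "ay": 0, "az": 0}, {"tx": 0, "ty": 0.001, "tz": -0.049, "ax": -0.643, "ay": 0, "az": 0}, {"tx": 0.05, "ty": 0.001, "tz": -0.049, "ax": -0.643, "ay": 0, "az": 0}, {"tx": 0.0996, "ty": 0.001, "tz": -0.049, "ax": -0.643, "ay": 0, "az": 0}, {"tx": 0.0996, "ty": 0.001, "tz": -0.049, "ax": -0.643, "ay": 0, "az": 0}, {"tx": 0.0996, "ty": 0.001, "tz": -0.049, "ax": -0.643, "ay": 0, "az": 0}]'

```text
time: 20.45
ee_pos: [667.3, -11.8, 126.7]
ee_rot: [[0.002, -0.271, 0.962], [-0.001, 0.962, 0.271], [-1.0, -0.001, 0.002]]
wrist_force: [0.0, -0.1, -0.2]
gripper_width: 88.3
```

```bash
python3 look.py w16; python3 - <<'E'
from h import *
delta(666.5,-11.5,40,105.9)
E
```

```text
t 20.5 p [667.4 -11.9 127. ] jawyaw 105.78 down [ 0.0026 -0.001  -1.    ] F [ 0.6  0.1 -0.2] w 88.2 q [-0.19  0.67  1.11 -0.    1.36 -2.04]
t 20.5 shift [ 0.116   0.001  -0.0013] turn [-0.0021  0.0021  0.0016] rows 1.4
```

View pics/w16.png

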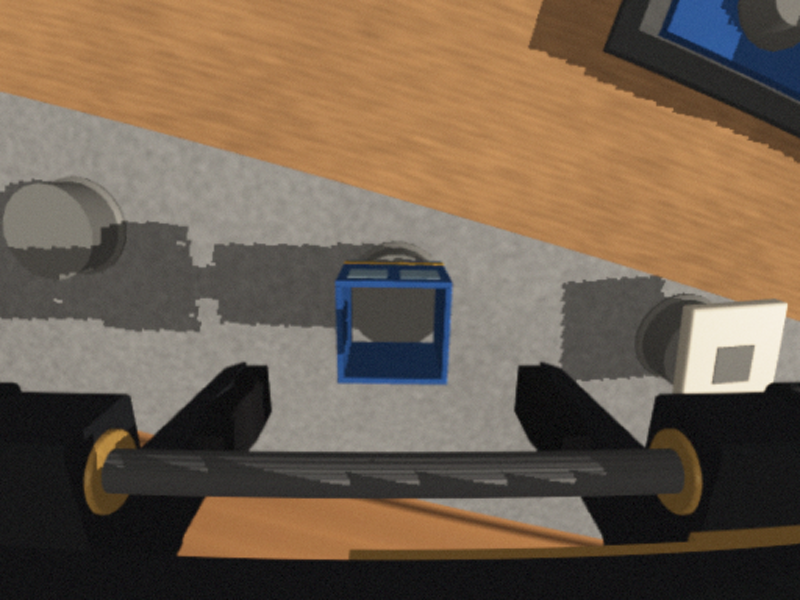

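Cab squarely between the fingers: rim (336–451, 284–383), yellow band ahead. Quick centre check.

```bash
python3 - <<'E'
from m import *
im,c=load("w16"); q=0.64; o=get_obs(); E=o["ee_rot"]; p=o["ee_pos"]
def T(u,v,z): return (E.T@(onz(c,u*q,v*q,z)-p)).round(1)
for uv in [(336,283),(452,283),(338,383.5),(447,383.5)]: print(T(*uv,78))
E
```

```text
[ 49.  -24.8 -25.6]
[ 48.9  26.2 -25.6]
[ 49.1 -25.7  23.1]
[49.  25.7 23.1]
```

jog_arm --motion '[{"tx": 0.05, "ty": 0.0005, "tz": -0.0015, "ax": -0.002, "ay": 0.002, "az": 0.001}, {"tx": 0.09, "ty": 0.0005, "tz": -0.0015, "ax": -0.002, "ay": 0.002, "az": 0.001}, {"tx": 0.115, "ty": 0.0005, "tz": -0.0015, "ax": -0.002, "ay": 0.002, "az": 0.001}, {"tx": 0.115, "ty": 0.0005, "tz": -0.0015, "ax": -0.002, "ay": 0.002, "az": 0.001}]'

```text
time: 21.0
ee_pos: [666.6, -11.9, 41.0]
ee_rot: [[0.0, -0.273, 0.962], [-0.001, 0.962, 0.273], [-1.0, -0.001, -0.0]]
wrist_force: [0.0, 0.1, -0.0]
gripper_width: 88.1
```

jog_arm --motion '[{"tx": 0, "ty": 0, "tz": 0, "ax": 0, "ay": 0, "az": 0}, {"tx": 0, "ty": 0, "tz": 0, "ax": 0, "ay": 0, "az": 0}, {"tx": 0, "ty": 0, "tz": 0, "ax": 0, "ay": 0, "az": 0}, {"tx": 0, "ty": 0, "tz": 0, "ax": 0, "ay": 0, "az": 0}, {"tx": 0, "ty": 0, "tz": 0, "ax": 0, "ay": 0, "az": 0}, {"tx": 0, "ty": 0, "tz": 0, "ax": 0, "ay": 0, "az": 0}]' --claw 1

```text
time: 21.75
ee_pos: [666.7, -11.9, 41.4]
ee_rot: [[0.001, -0.273, 0.962], [-0.001, 0.962, 0.273], [-1.0, -0.001, 0.0]]
wrist_force: [0.5, -0.4, 4.6]
gripper_width: 51.5
```

jog_arm --motion '[{"tx": -0.05, "ty": 0, "tz": 0, "ax": 0, "ay": 0, "az": 0}, {"tx": -0.1, "ty": 0, "tz": 0, "ax": 0, "ay": 0, "az": 0}, {"tx": -0.165, "ty": 0, "tz": 0, "ax": 0, "ay": 0, "az": 0}, {"tx": -0.165, "ty": 0, "tz": 0, "ax": 0, "ay": 0, "az": 0}, {"tx": -0.165, "ty": 0, "tz": 0, "ax": 0, "ay": 0, "az": 0}]'

```text
time: 22.38
ee_pos: [666.1, -11.8, 163.9]
ee_rot: [[-0.001, -0.273, 0.962], [-0.0, 0.962, 0.273], [-1.0, 0.0, -0.001]]
wrist_force: [0.2, 0.0, -1.0]
gripper_width: 51.6
```

```bash
python3 look.py w17; python3 - <<'E'
from h import *
delta(471.8,119.6,165,-2.1)
E
```

```text
t 22.425 p [666.  -11.8 163.3] jawyaw 105.82 down [-0.0025  0.     -1.    ] F [-0.7 -0.7 -1. ] w 51.6 q [-0.19  0.64  1.06 -0.    1.45 -2.04]
t 22.42 shift [-0.0016  0.2391 -0.2013] turn [ 1.7987e+00 -2.2000e-03  1.7000e-03] rows 10.1
```

View pics/w17.png

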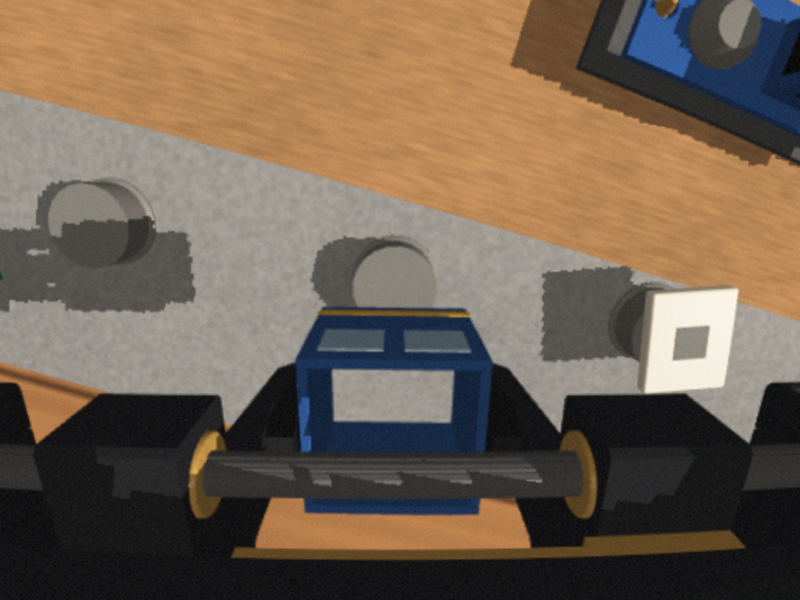

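Cab held straight, yellow band at (395,313). Carrying to the footplate.

jog_arm --motion '[{"tx": -0.002, "ty": 0.03, "tz": -0.025, "ax": 0.17, "ay": 0, "az": 0}, {"tx": -0.002, "ty": 0.06, "tz": -0.05, "ax": 0.34, "ay": 0, "az": 0}, {"tx": -0.002, "ty": 0.09, "tz": -0.075, "ax": 0.5, "ay": 0, "az": 0}, {"tx": -0.002, "ty": 0.12, "tz": -0.1, "ax": 0.68, "ay": 0, "az": 0}, {"tx": -0.002, "ty": 0.15, "tz": -0.13, "ax": 0.84, "ay": 0, "az": 0}, {"tx": -0.002, "ty": 0.19, "tz": -0.16, "ax": 0.95, "ay": 0, "az": 0}, {"tx": -0.002, "ty": 0.239, "tz": -0.201, "ax": 1.0, "ay": 0, "az": 0}, {"tx": -0.002, "ty": 0.239, "tz": -0.201, "ax": 1.0, "ay": 0, "az": 0}]'

```text
time: 23.42
ee_pos: [469.4, 120.9, 164.4]
ee_rot: [[-0.006, 0.695, 0.719], [0.0, 0.719, -0.695], [-1.0, -0.004, -0.004]]
wrist_force: [-0.2, 0.3, -1.0]
gripper_width: 52.1
```

```bash
python3 - <<'E'
from h import *
st(); delta(471.8,119.6,130,-2.1)
E
```

```text
t 23.425 p [469.4 120.9 164.4] jawyaw 45.95 down [-6.1e-03  1.0e-04 -1.0e+00] F [-0.2  0.3 -1. ] w 52.1 q [ 0.01  0.34  1.59  0.    1.21 -0.79]
t 23.42 shift [0.0458 0.0012 0.0037] turn [ 0.8009 -0.0024  0.0055] rows 4.5
```

jog_arm --motion '[{"tx": 0, "ty": 0.001, "tz": 0.0037, "ax": 0.17, "ay": -0.0024, "az": 0.0055}, {"tx": 0, "ty": 0.001, "tz": 0.0037, "ax": 0.34, "ay": -0.0024, "az": 0.0055}, {"tx": 0, "ty": 0.001, "tz": 0.0037, "ax": 0.5, "ay": -0.0024, "az": 0.0055}, {"tx": 0.02, "ty": 0.001, "tz": 0.0037, "ax": 0.67, "ay": -0.0024, "az": 0.0055}, {"tx": 0.046, "ty": 0.001, "tz": 0.0037, "ax": 0.8, "ay": -0.0024, "az": 0.0055}, {"tx": 0.046, "ty": 0.001, "tz": 0.0037, "ax": 0.8, "ay": -0.0024, "az": 0.0055}, {"tx": 0.046, "ty": 0.001, "tz": 0.0037, "ax": 0.8, "ay": -0.0024, "az": 0.0055}]'

```text
time: 24.3
ee_pos: [472.3, 119.2, 130.0]
ee_rot: [[0.0, 0.999, -0.033], [-0.0, -0.033, -0.999], [-1.0, 0.0, 0.0]]
wrist_force: [0.2, -0.3, -1.1]
gripper_width: 51.8
```

```bash
python3 look.py w18; python3 - <<'E'
from h import *
s=get_image("scene")[130:205,255:355]; cv2.imwrite("pics/s18.png",cv2.resize(s[:,:,::-1],(800,600),interpolation=2))
delta(471.8,119.6,60,-2.1)
E
```

```text
t 24.35 p [472.3 119.3 130.3] jawyaw -1.93 down [ 7.e-04 -1.e-04 -1.e+00] F [-1.   0.8 -0.8] w 51.9 q [ 0.    0.39  1.64 -0.    1.11  0.04]
t 24.4 shift [ 0.0938 -0.0006 -0.0003] turn [ 0.0024  0.     -0.001 ] rows 1.1
```

View pics/w18.png

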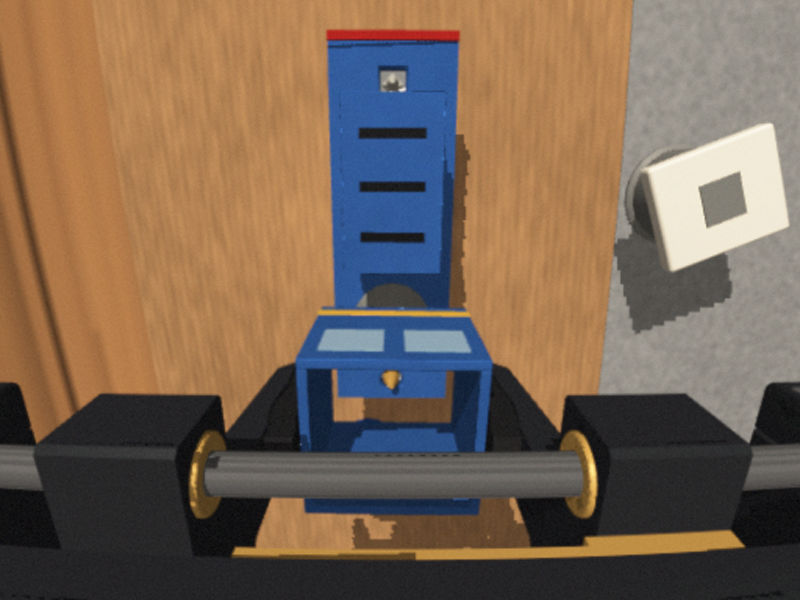

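View pics/s18.png

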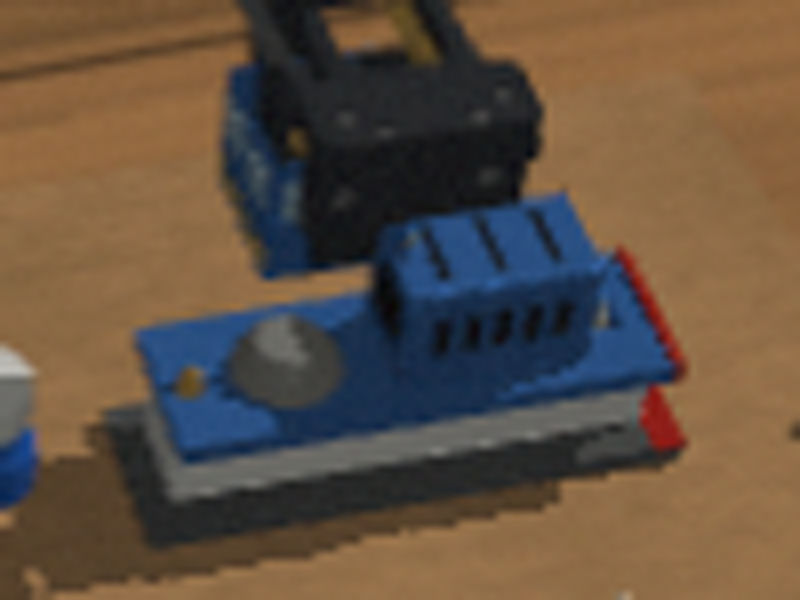

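```bash
python3 - <<'E'
from m import *
im,c=load("w18"); q=0.64; o=get_obs(); E=o["ee_rot"]; p=o["ee_pos"]
def T(u,v,z): return (E.T@(onz(c,u*q,v*q,z)-p)).round(1)
zt=p[2]+36.6
print("cab rim",T(298,363,zt),T(491,363,zt),T(306,513,zt),T(480,513,zt))
print("plate end near",T(338,397,48),T(446,397,48),"exp z +46; far",T(327,38,48),T(460,38,48),"exp -134")
print("brass mid",T(391,380,52),"exp +35; bonnet near",T(331,273,92),T(446,273,92),"exp -35")
E
```

```text
cab rim [-36.6 -23.  -26.8] [-36.6  27.1 -26.9] [-36.6 -23.9  21.3] [-36.6  27.3  21.3]
plate end near [ 82.4 -28.9  46.4] [82.4 31.4 46.4] exp z +46; far [  82.3  -28.2 -133.4] [  82.4   32.1 -133.5] exp -134
brass mid [78.4  0.7 34. ] exp +35; bonnet near [ 38.4 -23.9 -34. ] [ 38.4  23.6 -34. ] exp -35
```

Cab measures roughly 1–3 mm forward in the hand, so I bias the placement 1.7 mm backward and lower.

jog_arm --motion '[{"tx": 0.03, "ty": -0.0006, "tz": 0.002, "ax": 0.0024, "ay": 0, "az": 0}, {"tx": 0.06, "ty": -0.0006, "tz": 0.002, "ax": 0.0024, "ay": 0, "az": 0}, {"tx": 0.072, "ty": -0.0006, "tz": 0.002, "ax": 0.0024, "ay": 0, "az": 0}, {"tx": 0.079, "ty": -0.0006, "tz": 0.002, "ax": 0.0024, "ay": 0, "az": 0}, {"tx": 0.085, "ty": -0.0006, "tz": 0.002, "ax": 0.0024, "ay": 0, "az": 0}, {"tx": 0.09, "ty": -0.0006, "tz": 0.002, "ax": 0.0024, "ay": 0, "az": 0}, {"tx": 0.0935, "ty": -0.0006, "tz": 0.002, "ax": 0.0024, "ay": 0, "az": 0}, {"tx": 0.0935, "ty": -0.0006, "tz": 0.002, "ax": 0.0024, "ay": 0, "az": 0}]'

```text
time: 25.4
ee_pos: [471.7, 117.9, 60.2]
ee_rot: [[0.001, 0.999, -0.037], [-0.0, -0.037, -0.999], [-1.0, 0.001, 0.0]]
wrist_force: [0.5, -0.7, -0.7]
gripper_width: 52.0
```

```bash
python3 look.py w19; python3 - <<'E'
from h import *
s=get_image("scene")[130:205,255:355]; cv2.imwrite("pics/s19.png",cv2.resize(s[:,:,::-1],(800,600),interpolation=2))
st()
E
```

```text
t 25.45 p [471.8 117.9  60.3] jawyaw -2.1 down [ 1.1e-03 -1.0e-04 -1.0e+00] F [-0.1  0.2 -0.8] w 51.6 q [ 0.    0.49  1.72 -0.    0.92  0.04]
t 25.5 p [471.9 117.9  60.3] jawyaw -2.1 down [ 1.2e-03 -1.0e-04 -1.0e+00] F [ 0.1  0.1 -1.1] w 52.0 q [ 0.    0.49  1.72 -0.    0.92  0.04]
```

View pics/w19.png

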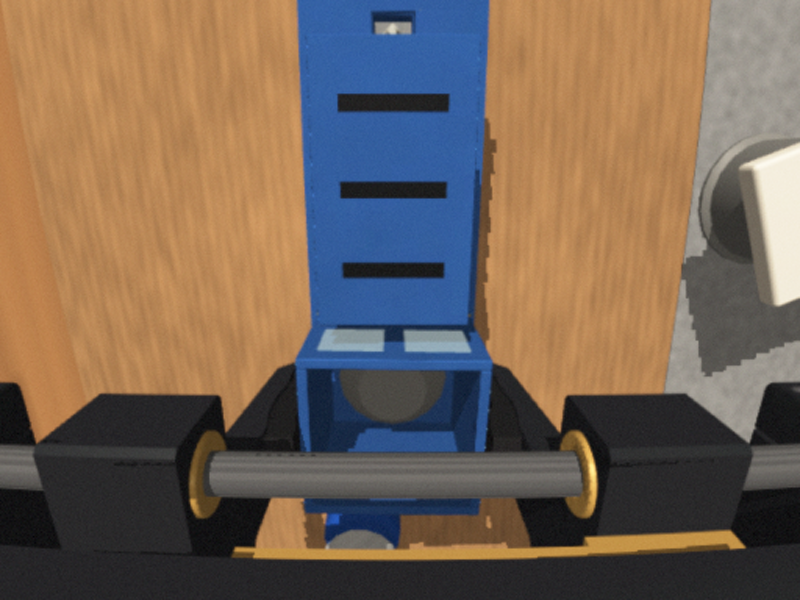

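View pics/s19.png

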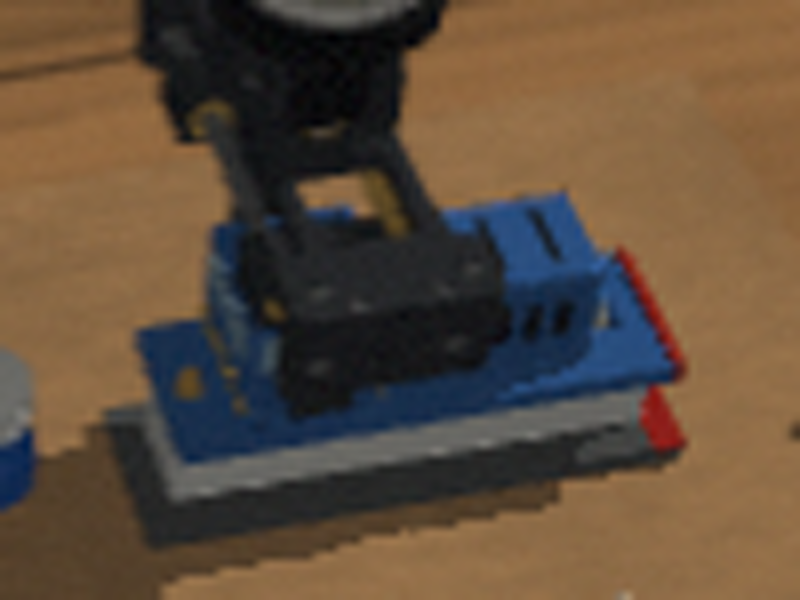

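The boss shows inside the cab at (392,390) and there is no load. Releasing.

jog_arm --motion '[{"tx": 0.001, "ty": 0, "tz": 0, "ax": 0, "ay": 0, "az": 0}, {"tx": 0.001, "ty": 0, "tz": 0, "ax": 0, "ay": 0, "az": 0}, {"tx": 0.001, "ty": 0, "tz": 0, "ax": 0, "ay": 0, "az": 0}, {"tx": 0.001, "ty": 0, "tz": 0, "ax": 0, "ay": 0, "az": 0}, {"tx": -0.04, "ty": 0, "tz": 0, "ax": 0, "ay": 0, "az": 0}, {"tx": -0.11, "ty": 0, "tz": 0, "ax": 0, "ay": 0, "az": 0}, {"tx": -0.2, "ty": 0, "tz": 0, "ax": 0, "ay": 0, "az": 0}, {"tx": -0.2, "ty": 0, "tz": 0.04, "ax": 0, "ay": 0, "az": 0}]' --claw 0

```text
time: 26.5
ee_pos: [471.9, 88.5, 214.5]
ee_rot: [[0.01, 0.999, -0.034], [-0.0, -0.034, -0.999], [-1.0, 0.01, 0.0]]
wrist_force: [-0.3, -0.8, -1.0]
gripper_width: 88.2
```

```bash
python3 look.py w20; python3 - <<'E'
from h import *
s=get_image("scene")[130:205,255:355]; cv2.imwrite("pics/s20.png",cv2.resize(s[:,:,::-1],(800,600),interpolation=2))
st(); delta(585,157,200,-70.1)
E
```

```text
t 26.55 p [471.3  85.4 212.9] jawyaw -2.08 down [ 0.0065 -0.0017 -1.    ] F [ 1.6 -1.8  0.4] w 87.9 q [-0.07  0.28  1.54 -0.    1.32 -0.03]
t 26.6 p [470.8  86.6 211.5] jawyaw -2.2 down [ 3.7e-03 -6.0e-04 -1.0e+00] F [0.3 0.5 0.3] w 88.0 q [-0.07  0.28  1.54 -0.    1.32 -0.03]
t 26.6 shift [ 0.0158  0.1484 -0.0997] turn [ 1.1317 -0.0017 -0.0034] rows 6.3
```

View pics/w20.png

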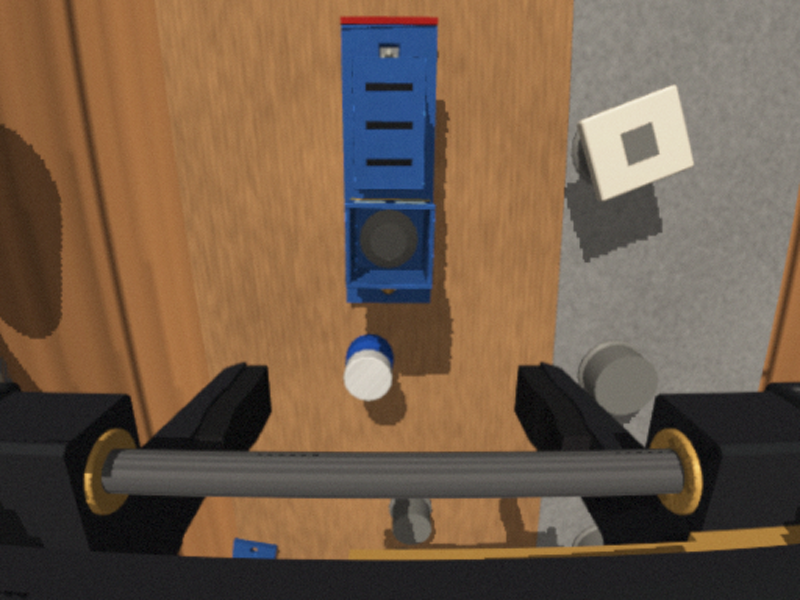

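View pics/s20.png

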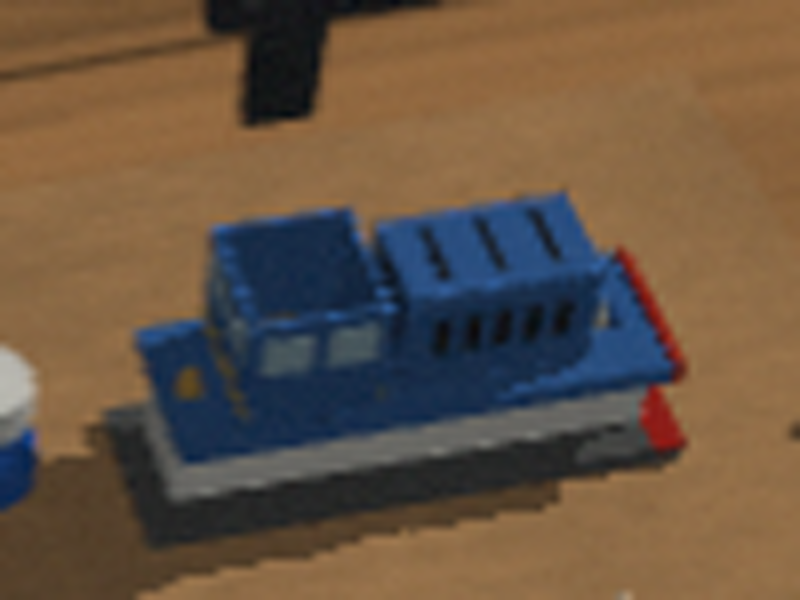

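```bash
python3 - <<'E'
from m import *
im,c=load("w20"); q=0.64
P=np.array([onz(c,u*q,v*q,96)[:2] for u,v in [(345.5,204),(436,204),(346.5,287),(433,287)]]); print("cab",P.round(1),P.mean(0).round(1))
P=np.array([onz(c,u*q,v*q,48)[:2] for u,v in [(341,23),(437.5,23),(348,303),(432,303)]]); print("plate",P.round(1),P.mean(0).round(1))
print("boss top",onz(c,388*q,239*q,62).round(1))
P=np.array([onz(c,u*q,v*q,50)[:2] for u,v in [(578,124),(675,85),(693,162),(605,200)]]); print("roof",P.round(1),P.mean(0).round(1))
E
```

```text
cab [[449.8 145.8]
 [501.3 144. ]
 [447.3  97.1]
 [499.1  95.2]] [474.4 120.5]
plate [[448.9 253.3]
 [508.5 251.3]
 [442.7  73.2]
 [502.8  71. ]] [475.7 162.2]
boss top [473. 120.  62.]
roof [[599.3 189.5]
 [663.1 213.4]
 [681.4 164.6]
 [621.4 140.2]] [641.3 176.9]
```

jog_arm --motion '[{"tx": 0, "ty": 0.03, "tz": -0.02, "ax": 0.17, "ay": 0, "az": -0.0034}, {"tx": 0, "ty": 0.06, "tz": -0.04, "ax": 0.34, "ay": 0, "az": -0.0034}, {"tx": 0.015, "ty": 0.1, "tz": -0.07, "ax": 0.5, "ay": 0, "az": -0.0034}, {"tx": 0.015, "ty": 0.148, "tz": -0.1, "ax": 0.67, "ay": 0, "az": -0.0034}, {"tx": 0.015, "ty": 0.148, "tz": -0.1, "ax": 0.84, "ay": 0, "az": -0.0034}, {"tx": 0.015, "ty": 0.148, "tz": -0.1, "ax": 1.0, "ay": 0, "az": -0.0034}, {"tx": 0.015, "ty": 0.148, "tz": -0.1, "ax": 1.0, "ay": 0, "az": -0.0034}, {"tx": 0.015, "ty": 0.148, "tz": -0.1, "ax": 1.0, "ay": 0, "az": -0.0034}]'

```text
time: 27.6
ee_pos: [584.5, 157.5, 200.1]
ee_rot: [[-0.0, 0.469, -0.883], [0.001, -0.883, -0.469], [-1.0, -0.001, -0.001]]
wrist_force: [-0.6, 0.5, 0.5]
gripper_width: 88.1
```

```bash
python3 - <<'E'
from h import *
st(); delta(585,157,200,-70.1)
E
```

```text
t 27.6 p [584.5 157.5 200.1] jawyaw -62.01 down [-0.      0.0012 -1.    ] F [-0.6  0.5  0.5] w 88.1 q [0.07 0.51 1.2  0.   1.43 1.15]
t 27.6 shift [ 0.0002  0.001  -0.0003] turn [ 0.1348 -0.0005  0.0011] rows 0.8
```

jog_arm --motion '[{"tx": 0, "ty": 0.001, "tz": 0, "ax": 0.135, "ay": 0, "az": 0.001}, {"tx": 0, "ty": 0.001, "tz": 0, "ax": 0.135, "ay": 0, "az": 0.001}, {"tx": 0, "ty": 0.001, "tz": 0, "ax": 0.135, "ay": 0, "az": 0.001}]'

```text
time: 27.98
ee_pos: [584.7, 156.9, 200.1]
ee_rot: [[0.0, 0.343, -0.939], [0.0, -0.939, -0.343], [-1.0, -0.0, -0.0]]
wrist_force: [0.8, 0.5, 0.8]
gripper_width: 88.3
```

```bash
python3 look.py w21
```

```text
t 28.025 p [584.8 156.9 200.1] jawyaw -69.95 down [ 2.e-04  3.e-04 -1.e+00] F [-0.6  0.8  0.3] w 88.3 q [0.07 0.51 1.2  0.   1.43 1.29]
```

View pics/w21.png

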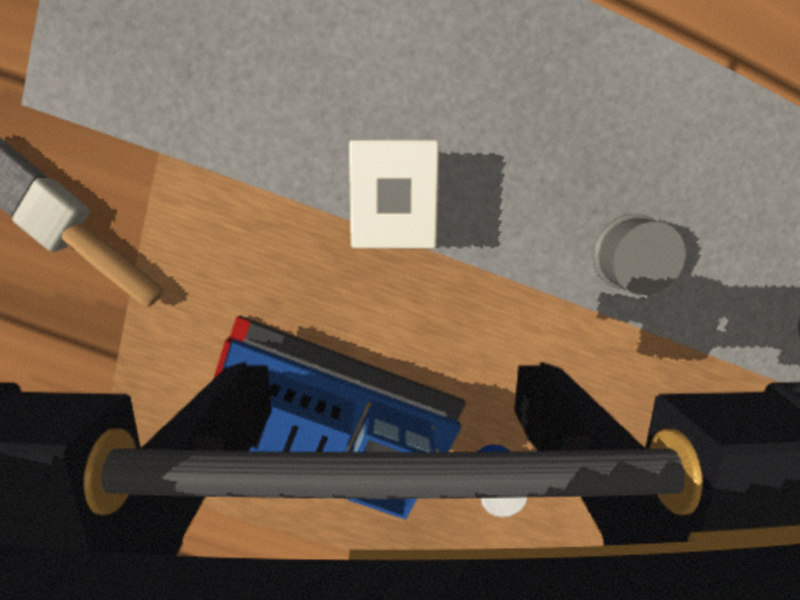

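```bash
python3 - <<'E'
from m import *
im,c=load("w21"); q=0.64; o=get_obs(); E=o["ee_rot"]; p=o["ee_pos"]
m=comp(mask(im,"white"),393*q,194*q); x,y,a=rect(c,m,50,"roof"); print(E.T@(np.array([x,y,50])-p))
delta(x,y,100,a-90)
E
```

```text
roof centre 650.7 223.8 size 175.5 86.1 long yaw 82.2
[150.13797739 -40.21455965 -84.85858888]
t 28.02 shift [ 0.1335 -0.0536 -0.1132] turn [-1.0359e+00 -4.0000e-04 -0.0000e+00] rows 5.8
```

Mask leaked into the mat; using a brighter threshold.

```bash
python3 - <<'E'
from m import *
im,c=load("w21"); q=0.64; o=get_obs(); E=o["ee_rot"]; p=o["ee_pos"]
m=comp((im.min(2)>185).astype(np.uint8)*255,393*q,194*q); x,y,a=rect(c,m,50,"roof"); print(E.T@(np.array([x,y,50])-p))
delta(x,y,100,a-90)
E
```

```text
roof centre 642.5 178.0 size 65.1 54.0 long yaw 20.0
[ 1.50123587e+02  3.95620054e-02 -6.14104071e+01]
t 28.02 shift [ 0.1335  0.     -0.0819] turn [ 0.     -0.0003  0.0002] rows 1.9
```

jog_arm --motion '[{"tx": 0.05, "ty": 0, "tz": -0.082, "ax": 0, "ay": 0, "az": 0}, {"tx": 0.1, "ty": 0, "tz": -0.082, "ax": 0, "ay": 0, "az": 0}, {"tx": 0.133, "ty": 0, "tz": -0.082, "ax": 0, "ay": 0, "az": 0}, {"tx": 0.133, "ty": 0, "tz": -0.082, "ax": 0, "ay": 0, "az": 0}, {"tx": 0.133, "ty": 0, "tz": -0.082, "ax": 0, "ay": 0, "az": 0}]'

```text
time: 28.65
ee_pos: [643.1, 178.1, 101.9]
ee_rot: [[0.003, 0.343, -0.939], [0.001, -0.939, -0.343], [-1.0, 0.0, -0.003]]
wrist_force: [0.3, 0.7, 0.3]
gripper_width: 88.1
```

```bash
python3 look.py w22; python3 - <<'E'
from m import *
im,c=load("w22"); o=get_obs(); E=o["ee_rot"]; p=o["ee_pos"]
m=comp((im.min(2)>185).astype(np.uint8)*255,251,200); x,y,a=rect(c,m,50,"roof"); print(E.T@(np.array([x,y,50])-p))
delta(642.5,178,33,-70)
E
```

```text
t 28.7 p [643.2 178.1 102.2] jawyaw -69.92 down [ 3.1e-03  6.0e-04 -1.0e+00] F [ 0.8  1.2 -0.1] w 88.3 q [0.09 0.7  1.14 0.   1.31 1.31]
roof centre 643.0 178.2 size 64.3 52.8 long yaw 20.0
[52.16287808 -0.17442417  0.30901629]
t 28.7 shift [ 0.0922 -0.0003  0.0012] turn [ 0.0013 -0.003  -0.0005] rows 1.1
```

View pics/w22.png

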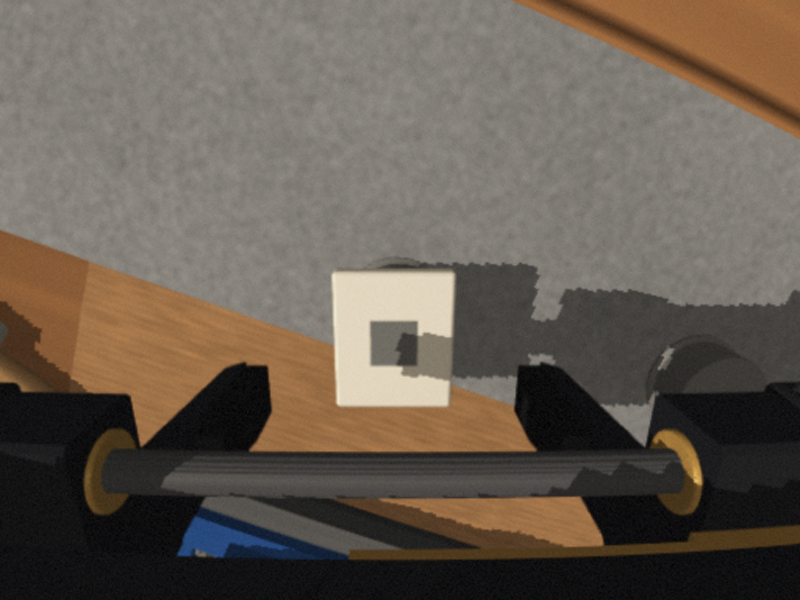

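Roof is centred between the fingers at (393,338). Down and grip.

jog_arm --motion '[{"tx": 0.045, "ty": 0, "tz": 0.0005, "ax": 0.001, "ay": -0.003, "az": 0}, {"tx": 0.08, "ty": 0, "tz": 0.0005, "ax": 0.001, "ay": -0.003, "az": 0}, {"tx": 0.0925, "ty": 0, "tz": 0.0005, "ax": 0.001, "ay": -0.003, "az": 0}, {"tx": 0.0925, "ty": 0, "tz": 0.0005, "ax": 0.001, "ay": -0.003, "az": 0}, {"tx": 0.0925, "ty": 0, "tz": 0.0005, "ax": 0.001, "ay": -0.003, "az": 0}]'

```text
time: 29.32
ee_pos: [643.8, 178.1, 34.3]
ee_rot: [[0.003, 0.342, -0.94], [-0.0, -0.94, -0.342], [-1.0, 0.001, -0.002]]
wrist_force: [-0.5, 0.3, 0.6]
gripper_width: 88.1
```

jog_arm --motion '[{"tx": 0, "ty": 0, "tz": 0, "ax": 0, "ay": 0, "az": 0}, {"tx": 0, "ty": 0, "tz": 0, "ax": 0, "ay": 0, "az": 0}, {"tx": 0, "ty": 0, "tz": 0, "ax": 0, "ay": 0, "az": 0}, {"tx": 0, "ty": 0, "tz": 0, "ax": 0, "ay": 0, "az": 0}, {"tx": 0, "ty": 0, "tz": 0, "ax": 0, "ay": 0, "az": 0}, {"tx": 0, "ty": 0, "tz": 0, "ax": 0, "ay": 0, "az": 0}]' --claw 1

```text
time: 30.08
ee_pos: [643.8, 178.1, 34.4]
ee_rot: [[0.003, 0.342, -0.94], [-0.0, -0.94, -0.342], [-1.0, 0.001, -0.002]]
wrist_force: [-1.2, -0.5, 2.5]
gripper_width: 55.5
```

```bash
python3 - <<'E'
from h import *
st()
E
```

```text
t 30.075 p [643.8 178.1  34.4] jawyaw -69.97 down [ 2.7e-03 -3.0e-04 -1.0e+00] F [-1.2 -0.5  2.5] w 55.5 q [ 0.09  0.77  1.2  -0.    1.17  1.31]
```

jog_arm --motion '[{"tx": -0.03, "ty": 0, "tz": 0, "ax": 0, "ay": 0, "az": 0}, {"tx": -0.08, "ty": 0, "tz": 0, "ax": 0, "ay": 0, "az": 0}, {"tx": -0.14, "ty": 0, "tz": 0, "ax": 0, "ay": 0, "az": 0}, {"tx": -0.17, "ty": 0, "tz": 0, "ax": 0, "ay": 0, "az": 0}, {"tx": -0.17, "ty": 0, "tz": 0, "ax": 0, "ay": 0, "az": 0}, {"tx": -0.17, "ty": 0, "tz": 0, "ax": 0, "ay": 0, "az": 0}]'

```text
time: 30.82
ee_pos: [642.9, 178.0, 160.2]
ee_rot: [[0.0, 0.342, -0.94], [-0.001, -0.94, -0.342], [-1.0, 0.001, 0.0]]
wrist_force: [0.8, 0.8, -2.2]
gripper_width: 55.6
```

```bash
python3 look.py w23; python3 - <<'E'
from h import *
delta(471.8,119.5,160,-2.1)
E
```

```text
t 30.875 p [642.9 178.  160.1] jawyaw -69.98 down [-2.e-04 -6.e-04 -1.e+00] F [0.2 0.3 0. ] w 55.7 q [ 0.09  0.64  1.06 -0.    1.44  1.31]
t 30.88 shift [ 0.0003 -0.0048  0.241 ] turn [-1.1313e+00  6.0000e-04 -1.0000e-04] rows 6.3
```

View pics/w23.png

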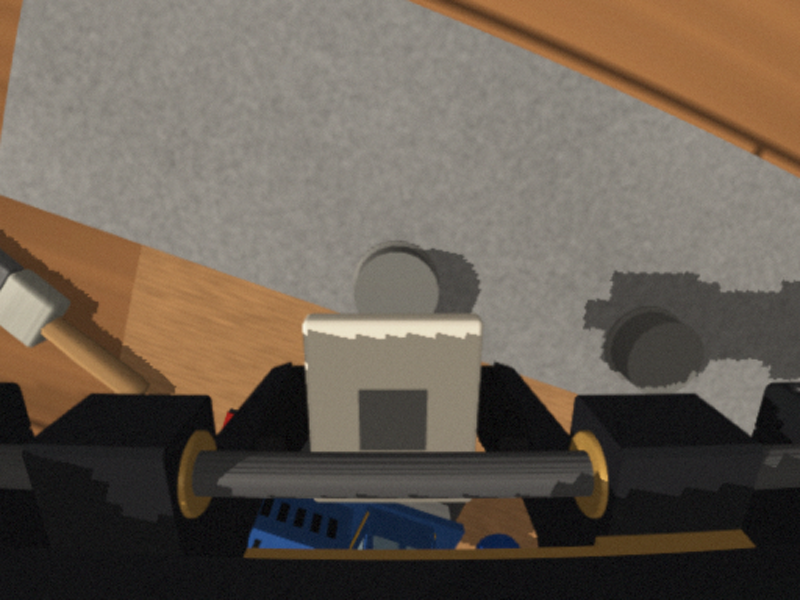

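```bash
python3 - <<'E'
from m import *
im,c=load("w23"); q=0.64; o=get_obs(); E=o["ee_rot"]; p=o["ee_pos"]
def T(u,v,z): return (E.T@(onz(c,u*q,v*q,z)-p)).round(1)
zt=p[2]+15.6
for uv in [(302,316),(482,316),(313,501),(472,501)]: print(T(*uv,zt))
E
```

```text
[-15.6 -27.  -34. ]
[-15.6  27.2 -33.9]
[-15.6 -27.5  33.8]
[-15.6  27.9  33.9]
```

jog_arm --motion '[{"tx": 0, "ty": -0.001, "tz": 0.03, "ax": -0.17, "ay": 0, "az": 0}, {"tx": 0, "ty": -0.002, "tz": 0.07, "ax": -0.34, "ay": 0, "az": 0}, {"tx": 0, "ty": -0.003, "tz": 0.11, "ax": -0.5, "ay": 0, "az": 0}, {"tx": 0, "ty": -0.004, "tz": 0.15, "ax": -0.67, "ay": 0, "az": 0}, {"tx": 0, "ty": -0.005, "tz": 0.2, "ax": -0.84, "ay": 0, "az": 0}, {"tx": 0, "ty": -0.005, "tz": 0.241, "ax": -1.0, "ay": 0, "az": 0}, {"tx": 0, "ty": -0.005, "tz": 0.241, "ax": -1.0, "ay": 0, "az": 0}, {"tx": 0, "ty": -0.005, "tz": 0.241, "ax": -1.0, "ay": 0, "az": 0}]'

```text
time: 31.88
ee_pos: [472.3, 119.7, 159.8]
ee_rot: [[-0.001, 0.985, -0.175], [-0.001, -0.175, -0.985], [-1.0, -0.0, 0.001]]
wrist_force: [0.6, -0.1, -0.4]
gripper_width: 55.5
```

```bash
python3 - <<'E'
from h import *
st(); delta(471.8,119.5,130,-2.1)
E
```

```text
t 31.875 p [472.3 119.7 159.8] jawyaw -10.1 down [-5.e-04 -5.e-04 -1.e+00] F [ 0.6 -0.1 -0.4] w 55.5 q [ 0.    0.35  1.6  -0.    1.2   0.18]
t 31.88 shift [ 0.0397 -0.0006  0.0004] turn [-0.1333  0.0005  0.0005] rows 0.7
```

jog_arm --motion '[{"tx": 0.02, "ty": -0.0006, "tz": 0, "ax": -0.133, "ay": 0, "az": 0}, {"tx": 0.04, "ty": -0.0006, "tz": 0, "ax": -0.133, "ay": 0, "az": 0}, {"tx": 0.05, "ty": -0.0006, "tz": 0, "ax": -0.133, "ay": 0, "az": 0}, {"tx": 0.055, "ty": -0.0006, "tz": 0, "ax": -0.133, "ay": 0, "az": 0}, {"tx": 0.055, "ty": -0.0006, "tz": 0, "ax": -0.133, "ay": 0, "az": 0}]'

```text
time: 32.5
ee_pos: [472.1, 119.8, 118.5]
ee_rot: [[-0.0, 0.999, -0.037], [-0.0, -0.037, -0.999], [-1.0, -0.0, 0.0]]
wrist_force: [-0.1, 0.1, -1.1]
gripper_width: 55.5
```

```bash
python3 look.py w24; python3 - <<'E'
from h import *
s=get_image("scene")[130:205,255:355]; s2=get_image("side")[150:225,190:265]
cv2.imwrite("pics/s24.png",np.hstack([cv2.resize(s[:,:,::-1],(480,360),interpolation=2),cv2.resize(s2[:,:,::-1],(320,360),interpolation=2)]))
delta(471.8,119.5,91.5,-2.1)
E
```

```text
t 32.55 p [472.2 119.8 118.8] jawyaw -2.13 down [ 1.e-04 -5.e-04 -1.e+00] F [ 0.1 -0.7 -0.9] w 55.5 q [ 0.01  0.4   1.65 -0.    1.08  0.04]
t 32.65 shift [ 0.0365 -0.0004  0.0004] turn [-0.0005  0.0004 -0.0003] rows 0.4
```

View pics/w24.png

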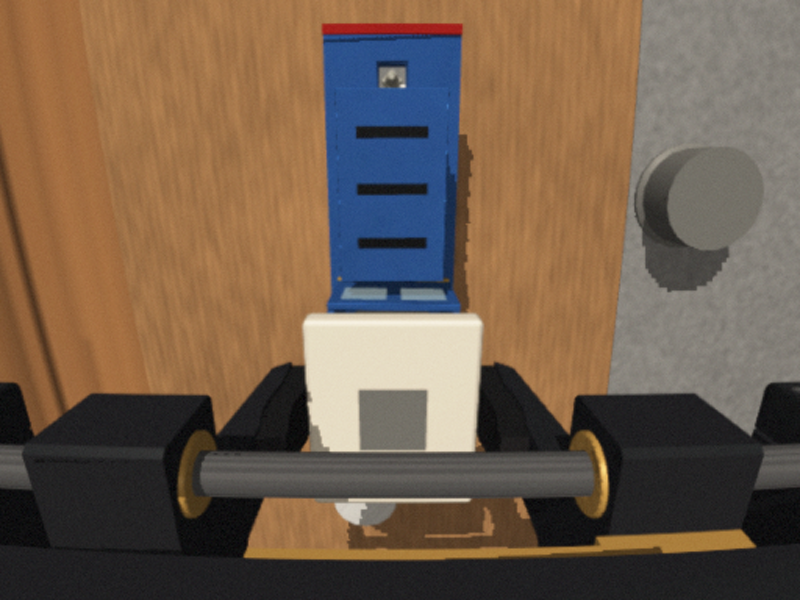

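View pics/s24.png

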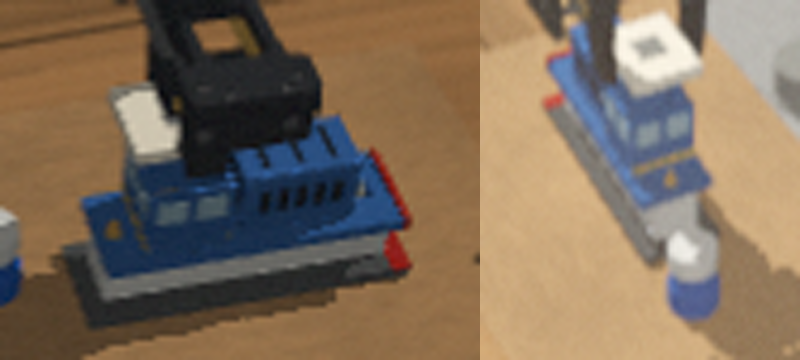

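```bash
python3 - <<'E'
from m import *
im,c=load("w24"); q=0.64; o=get_obs(); E=o["ee_rot"]; p=o["ee_pos"]
def T(u,v,z): return (E.T@(onz(c,u*q,v*q,z)-p)).round(1)
zt=p[2]+15.6
print("roof",T(302,317,zt),T(482,317,zt),T(313,501,zt)); print("cab far rim",T(328,305,96),T(460,305,96),"exp -25, bonnet",T(331,281,92), T(453,281,92),"plate",T(322,33,48),T(462.5,33,48),"exp -134")
E
```

```text
roof [-15.6 -25.6 -32.7] [-15.6  28.4 -32.7] [-15.6 -26.1  34.5]
cab far rim [ 22.9 -23.4 -25. ] [ 22.9  27.5 -25. ] exp -25, bonnet [ 26.9 -22.4 -33.6] [ 26.9  25.  -33.5] plate [  70.8  -28.7 -132.7] [  70.9   31.6 -132.6] exp -134
```

jog_arm --motion '[{"tx": 0.012, "ty": 0.0003, "tz": -0.0006, "ax": 0, "ay": 0, "az": 0}, {"tx": 0.02, "ty": 0.0003, "tz": -0.0006, "ax": 0, "ay": 0, "az": 0}, {"tx": 0.027, "ty": 0.0003, "tz": -0.0006, "ax": 0, "ay": 0, "az": 0}, {"tx": 0.033, "ty": 0.0003, "tz": -0.0006, "ax": 0, "ay": 0, "az": 0}, {"tx": 0.0368, "ty": 0.0003, "tz": -0.0006, "ax": 0, "ay": 0, "az": 0}, {"tx": 0.0368, "ty": 0.0003, "tz": -0.0006, "ax": 0, "ay": 0, "az": 0}]'

```text
time: 33.4
ee_pos: [472.3, 120.3, 91.2]
ee_rot: [[0.0, 0.999, -0.037], [-0.0, -0.037, -0.999], [-1.0, 0.0, 0.0]]
wrist_force: [-0.5, 0.0, -1.1]
gripper_width: 55.5
```

```bash
python3 look.py w25; python3 - <<'E'
from h import *
s=get_image("scene")[130:205,255:355]; s2=get_image("side")[150:225,190:265]
cv2.imwrite("pics/s25.png",np.hstack([cv2.resize(s[:,:,::-1],(480,360),interpolation=2),cv2.resize(s2[:,:,::-1],(320,360),interpolation=2)]))
E
```

```text
t 33.45 p [472.3 120.2  91.3] jawyaw -2.13 down [ 2.e-04 -5.e-04 -1.e+00] F [-0.7 -0.1 -1.3] w 55.7 q [ 0.01  0.44  1.69 -0.    1.01  0.04]
```

View pics/s25.png

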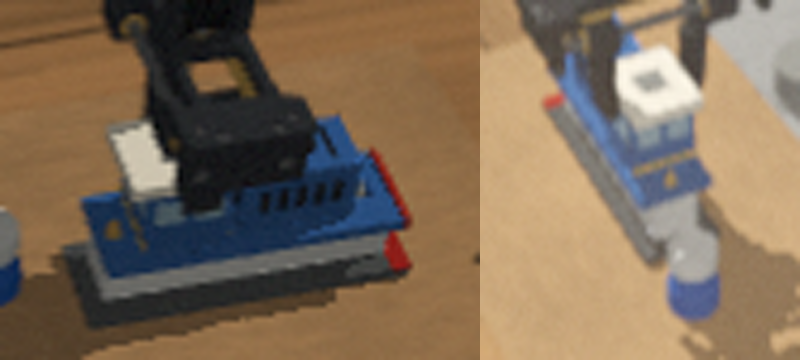

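Roof is down on the cab with no load. Releasing and backing off upward.

jog_arm --motion '[{"tx": 0.001, "ty": 0, "tz": 0, "ax": 0, "ay": 0, "az": 0}, {"tx": 0.001, "ty": 0, "tz": 0, "ax": 0, "ay": 0, "az": 0}, {"tx": 0.001, "ty": 0, "tz": 0, "ax": 0, "ay": 0, "az": 0}, {"tx": 0.001, "ty": 0, "tz": 0, "ax": 0, "ay": 0, "az": 0}, {"tx": -0.04, "ty": 0, "tz": 0, "ax": 0, "ay": 0, "az": 0}, {"tx": -0.11, "ty": 0, "tz": 0, "ax": 0, "ay": 0, "az": 0}, {"tx": -0.19, "ty": 0, "tz": 0, "ax": 0, "ay": 0, "az": 0}, {"tx": -0.19, "ty": 0, "tz": 0.04, "ax": 0, "ay": 0, "az": 0}]' --claw 0

```text
time: 34.55
ee_pos: [472.6, 90.9, 238.1]
ee_rot: [[0.009, 0.999, -0.035], [-0.001, -0.035, -0.999], [-1.0, 0.009, 0.0]]
wrist_force: [-0.1, -0.5, -0.2]
gripper_width: 88.1
```

jog_arm --motion '[{"tx": 0, "ty": 0, "tz": 0.03, "ax": 0, "ay": 0, "az": 0}, {"tx": 0, "ty": 0, "tz": 0.03, "ax": 0, "ay": 0, "az": 0}, {"tx": 0, "ty": 0, "tz": 0.03, "ax": 0, "ay": 0, "az": 0}]'

```text
time: 34.92
ee_pos: [471.7, 68.9, 237.9]
ee_rot: [[0.009, 0.999, -0.035], [-0.0, -0.035, -0.999], [-1.0, 0.009, 0.0]]
wrist_force: [0.7, -0.2, -0.5]
gripper_width: 88.2
```

```bash
python3 look.py w26; python3 - <<'E'
from m import *
S=get_image("scene");s=S[130:205,255:355]; s2=get_image("side")[150:225,190:265]
cv2.imwrite("pics/s26.png",np.hstack([cv2.resize(s[:,:,::-1],(480,360),interpolation=2),cv2.resize(s2[:,:,::-1],(320,360),interpolation=2)]))
cv2.imwrite("pics/S26.png",S[:,:,::-1]); print(np.round(get_obs()["qvel"],3))
E
```

```text
t 34.975 p [471.7  69.  237.8] jawyaw -1.95 down [ 8.8e-03 -5.0e-04 -1.0e+00] F [-0.2 -0.2  0. ] w 88.4 q [-0.1   0.25  1.5   0.    1.39 -0.07]
[-0.002  0.    -0.002 -0.    -0.002 -0.003]
```

View pics/w26.png

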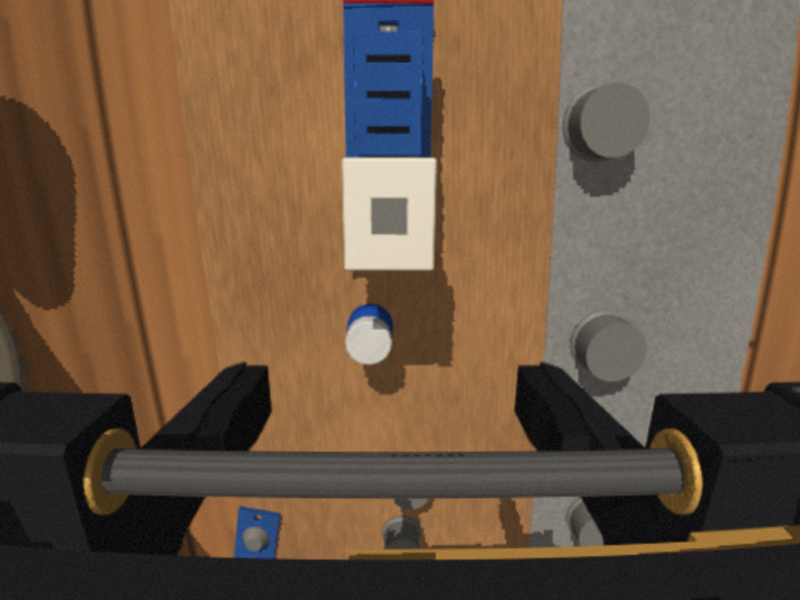

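View pics/s26.png

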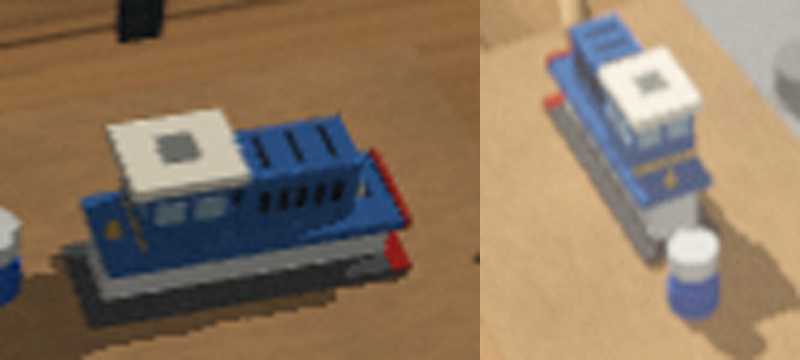

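View pics/S26.png

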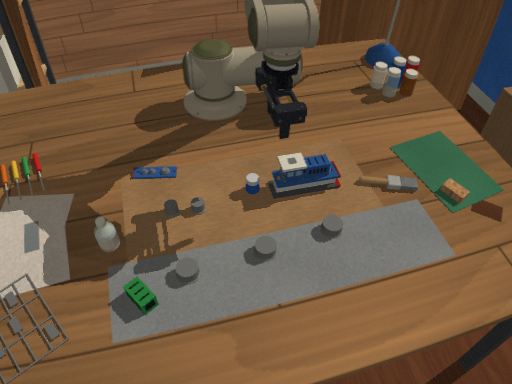

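```bash
python3 - <<'E'
from m import *
im,c=load("w26"); q=0.64
m=comp((im.min(2)>185).astype(np.uint8)*255,389*q,213*q); rect(c,m,106,"roof")
S=calibration("scene"); D=calibration("side")
A=lambda u,v:(255+u/4.8,130+v/4.8); B=lambda u,v:(190+(u-480)*75/320,150+v*75/360)
for a,b in [((106,127),(614,120)),((222,110),(600,68)),((250,183),(668,48)),((133,195),(703,98))]:
    X,e=tri(S,A(*a),D,B(*b)); print(X.round(1),round(e,1))
E
```

```text
roof centre 473.4 118.7 size 64.2 52.3 long yaw 87.5
[433.4  92.1  98. ] 10.3
[447.6 153.2 102.3] 2.4
[504.3 149.8 100.2] 0.2
[499.   83.2 102.8] 0.5
```

```bash
python3 - <<'E'
from cell import *
print(hand_in())
E
```

```text
the job is handed in; nothing more can be done
None
```

I placed the four parts in the order asked: footplate on both pins with its red end over the diamond pin, then bonnet, cab and roof. I let go of each one before fetching the next and handed in at about 35 s.

**What the last checks showed:**
- In the pictures everything sits flush and square. Both pin tips showed through the footplate's holes after it was set down.
- The roof measures within about 2 mm of the cab's measured centre and 0.4° of the jig's axis.
- The paint jar, bottle and brush look unmoved by eye, the green hood and small footplate were left alone, and the arm is clear of everything.

**What disagreed or failed along the way:**
- Wrist-camera readings of parts in the grip were off by up to about 2 mm.
- The cab read about 2–3 mm forward in the hand, so I set it back 1.7 mm.
- A rough two-camera check put the roof top at about 102 mm against the expected 106 mm. One of its four corners was poor and disagreed by 10 mm.
- One colour mask of the roof spilled onto other pale areas and had to be redone.
- My first move call was refused by the interface.

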